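# Load the cartridge case into the pressing station, hang its gate and lock it

## Robot

A 6-joint arm with a two-finger parallel gripper is mounted at the origin on the work surface. World frame = base frame: x ahead of the robot, y to its left, z up, the work surface at z = 0. Lengths are in mm, angles in rad, forces in N, time in s.
With the tool pointing down it reaches from about 300 to 825 mm from the base axis. Payload 5.4 kg.
Tool frame: the origin (TCP) lies midway between the tips of the shut fingers; the grasp point (between the pads) lies 19 mm behind it; z points along the fingers, y is the direction in which the jaws open and shut (so a half turn about z gives the same grasp; the last joint's range is limited). The gripper opens to 92 mm and grips with 3 to 60 N. Pads are 20 mm wide; open, the fingers measure 128 mm over their backs; the gripper's body (75 mm by 189 mm) begins 69 mm behind the grasp point.
Start: joints at [-1.51, 0.158, 1.597, -0, 1.386, -0.21], TCP at [153.79, -554.035, 188.401] pointing down, gripper open.
Joint ranges: [-2.91, 2.91], [-0.94, 2.29], [0.18, 2.7], [-1.29, 4.43], [0.17, 2.64], [-3, 3]. Speed limits (rad/s): [2.57, 2.57, 3.14, 3.14, 3.14, 3.14].

## Interface

Orientations are given as a unit quaternion [x, y, z, w].
In Python, from bench import robot gives the robot as it stands. The module is installed in compiled form; this text tells all that it offers.
- The arm moves only by the tool apply_moves, never from a script. Its argument "commands" is text: rows parted by semicolons, each of 5 numbers parted by spaces: the shift along the tool's x, y, z in m, then the turn about the tool's z in degrees, then the opening, from 0 (shut) to 1 (fully open). A call has 1 to 20 rows; each row is the pose to reach, as a shift and turn from the pose measured when the call began, along the tool's axes at that moment; what a row does not reach only later rows make up. A row lasts 1/10 s, in which the tool goes at most 50 mm and 8.59 degrees, less where a joint would pass 70% of its speed; a pose out of reach is approached as far as the arm can. A call with a gripper value outside its range is refused whole. The fingers move at their own pace and stop on an object; the grip force is fixed at half the most. Time passes only in rows, so rows that repeat a pose let the fingers close. It gives the time, the measured TCP pose, the force and the opening at its end, in the units of the state.
- robot.sense(): the state, without advancing time (a new reading comes with each control period).
- robot.capture(name): name is "side" or "top" or "wrist"; returns (picture, depth): 384x512x3 uint8, red, green, blue; 384x512 float32, mm along the optical axis (not along the pixel's ray), 0 where there is no reading.
- robot.camera_info(name): a dict with "K" (3x3 intrinsics, pixels), "R" (3x3) and "t" (3): a world point X has camera coordinates R X + t; the wrist camera has in their place "tool_from_camera" (4x4, takes a point from camera to tool coordinates, whose origin is the TCP and whose axes are the flange's). Camera axes: x right, y down, z forward; pixel columns grow to the right and rows downward; lengths in mm; the calibration is good to about 2 mm. A picture is of the moment at which its call begins: read the wrist's pose just before it. camera_info takes no time and is no camera call.
- robot.finish_job(): hands the job in, once; it reports no verdict.
The state is a dict: "clock": time; "q": joint angles; "joint_vel": joint speeds; "tau": joint torques, N m; "position": TCP position; "ee_rot": TCP orientation; "wrist_force": force on the tool from outside, world axes, zero at the start; "wrist_torque": the same for the moment, N m; "finger_gap": finger opening in mm.
Only numpy, scipy, OpenCV 4.12 (cv2) and the standard library are available. Lean on these libraries where they do the work, as an engineer would, in place of code of your own. Each camera call takes 0.05 s, during which the arm holds its last target.

## Task

Get the green cartridge case out from under the cartons, put it flat in the grey service bay of the pressing station, lengthwise along the bay; after that hang the white gate leaf on the bay's two pintles so that it closes the front, pushed fully down, and then turn the red knob clockwise past its click to lock it. The cartons must all end up back on the white tray, side by side in one layer, and leave the tape measure, the chalk box and the pin bowl where they are.

Things in the scene. Friction and masses are not known exactly. Their poses are not given: they have to be found in the camera images.
- bay_floor (a point): Middle of the floor (12 mm above the table) of the grey service bay, open at top and front. x points to its closed back, so the front is to -x; y along its 300 mm length; z up. Inside: side walls at y=+-122 mm, 38 mm tall; back wall at x=+82 mm, 48 mm tall. Hung, the leaf closes the front: its plane at x=-95 mm, its length along y. The hinge post (24 x 20 mm, 116 mm tall) is at x=-95, y=+147 mm
- catch (a point): top of the black sill, 4 mm above the bay floor, on which the hung leaf's free end rests; axes as bay_floor. The leaf's end drops between a front lip (6 mm thick, 24 mm long, inner face at x=-14 mm, top 20 mm above the sill) and the latch post (24 x 30 mm, centred at x=+27, y=-15 mm, to 119 mm above the sill): a 29 mm gap for the 14 mm leaf
- pin_low (a point): foot of the lower brass pintle (upright pin, 8 mm diameter, 14 mm tall, conical tip) on its steel bracket (22 mm wide in x, 8 mm thick, from the hinge post to 13 mm past the pin towards -y); axes as bay_floor
- pin_high (a point): foot of the upper pintle, 75 mm above the lower one; same pin and bracket. The lower socket cannot pass down through the upper bracket: the leaf must come in from the front with its lower socket between the brackets, then be lowered
- leaf_grip (a point): Gate leaf, white louvred panel with green top band: 14 mm thick (x), 200 mm long (y), 124 mm tall (z, up), 0.35 kg. This point: middle of the panel, 14 mm below its top edge. Both hinge sockets are at its +y end. Starts upright in the stand; grasp it across its thickness by the top edge. Hung, its x and y axes point as the bay's and its lower edge is 4 mm above the bay floor
- socket_low (a point): centre of the lower face (mouth) of the lower hinge socket: steel block 24 x 24 mm, 16 mm tall, with an upright 12 mm hole right through, on an axis 118 mm along +y from the leaf's middle; its mouth is 14 mm above the leaf's lower edge
- socket_high (a point): the same point of the upper socket, 75 mm above the lower. Hung, each socket's mouth coincides with its pintle's foot
- stand: wooden parking stand of the leaf, 220 x 90 mm, 10 mm thick base with two slot walls 160 mm long along its x, to 50 mm above the table, 20 mm slot between; origin at the middle of its underside; the leaf stands in the slot with its sockets towards the stand's +x. Fixed
- knob_grip (a point): red bar knob on the latch post: bar 50 mm long (its x), 14 mm thick (its y), 30 mm tall; this point is on the turning axis, 13 mm below the bar's top. A red tongue under it points along its +x, to 37 mm from the axis, its underside 5 mm above the hung leaf's top edge: clear of the leaf when open, over its free end when locked
- knob (a joint): angle of the red knob: 0 open, grows clockwise seen from above, 1.3 rad (75 degrees) locked. A spring detent (up to about 0.1 N m) resists up to the middle, 0.65, then it clicks over and snaps to 1.3; let go before the middle it springs back to 0
- tray_top (a point): white flat stacking tray, fixed, 120 (its x) x 260 (its y) x 24 mm; this point is the middle of its flat top. The green case starts on it, with the cartons on top of the case
- case_mid (a point): dark green cartridge case, 68 (x) x 200 (y) x 50 mm (z), 0.45 kg, flat lid; this is its centre. Grasp it across the 68 mm
- carton1_mid (a point): cardboard carton with blue labels, 48 (x) x 60 (y) x 48 mm (z), 0.12 kg; this is its centre. May be absent
- carton2_mid (a point): cardboard carton with yellow labels, 48 (x) x 60 (y) x 48 mm (z), 0.12 kg; this is its centre. May be absent
- carton3_mid (a point): cardboard carton with red labels, 48 (x) x 60 (y) x 48 mm (z), 0.12 kg; this is its centre. May be absent
- mat: cork mat, 110 (x) x 260 (y) x 4 mm, fixed on the table beside the tray towards the robot, empty: room to set cartons down; origin at the middle of its underside
- tape: blue tape-measure case, 60 mm across, 22 mm tall; bystander, origin at the centre of its underside
- chalk: orange chalk box 50 x 75 x 22 mm; bystander, origin at the centre of its underside
- pins: blue pin bowl 70 mm across, 25 mm tall; bystander, origin at the centre of its underside
Things that resemble listed ones, but are neither listed nor needed, are in the scene too. Leave any orange look-alike of the part that bears leaf_grip alone.

How it is judged:
By the outcome, as a careful person would: the job done as asked, in the order asked, and still so for the second after the job is handed in, with the robot touching nothing.
Of carton1, carton2, carton3 only 2 to 3 are there at a start; the rules pass over those that are not, and their reading is None.
At some moment in a run one of carton1, carton2, carton3 may be knocked a few centimetres aside while the robot is not near it.
It also fails if it takes over 210 s, if anything falls off the work surface, if the arm or the gripper's body presses on something with over 40 N, if the wrist force passes 120 N, or if a joint passes its speed limit or range.

## Working session

There is one attempt and no reset: what is moved stays moved. The work goes in short steps, Python scripts to look and compute and a tool call to move; the robot and the scene stay as the last step left them, time stands still between calls to the robot, and variables do not carry over. Pictures are saved under pics/ and viewed, and the job is handed in when it is done.

Besides the shell and the picture viewer there is one more tool, called after ">>>" as a command line: name --argument value ..., lists and objects as JSON in quotes. apply_moves: Moves the arm, as the interface text tells. Its arguments: {"type":"object","properties":{"commands":{"type":"string"}},"required":["commands"]}

```bash
mkdir -p pics; cat > h.py <<'E'
import numpy as np, cv2
from bench import robot
from scipy.spatial.transform import Rotation as Rn
def cap(n,f=None):
    s=robot.sense(); p,d=robot.capture(n); ci=robot.camera_info(n)
    K=np.array(ci["K"])
    if n=="wrist":
        T=np.eye(4);T[:3,:3]=Rn.from_quat(s["ee_rot"]).as_matrix();T[:3,3]=s["position"]
        W=T@np.array(ci["tool_from_camera"])
    else:
        E=np.eye(4);E[:3,:3]=ci["R"];E[:3,3]=np.ravel(ci["t"]);W=np.linalg.inv(E)
    if f:
        cv2.imwrite(f"pics/{f}.png",p[:,:,::-1]); np.savez(f"pics/{f}.npz",p=p,d=d,K=K,W=W)
    return p,d,K,W
def load(f):
    z=np.load(f"pics/{f}.npz");return z["p"],z["d"],z["K"],z["W"]
def cloud(d,K,W):
    v,u=np.mgrid[:d.shape[0],:d.shape[1]]
    P=np.stack([(u-K[0,2])/K[0,0]*d,(v-K[1,2])/K[1,1]*d,d],-1)
    Q=P@W[:3,:3].T+W[:3,3]; Q[d<=0]=np.nan
    return Q
def big(p,f,box,s):
    u0,v0,u1,v1=box
    cv2.imwrite(f"pics/{f}.png",cv2.resize(p[v0:v1,u0:u1,::-1],None,fx=s,fy=s,interpolation=cv2.INTER_CUBIC))
E
python3 - <<'E'
from h import *
s=robot.sense();print(s)
for n in("side","top","wrist"):
    p,d,K,W=cap(n,n+"0"); print(n,K,W.round(2))
    if n!="wrist": big(p,n+"0b",(0,0,512,384),1.55)
E
```

```text
{'clock': 0.0, 'q': array([-1.51007500e+00,  1.59052331e-01,  1.59818361e+00, -1.69879592e-05,
        1.38622491e+00, -2.10082470e-01]), 'joint_vel': array([-1.86932337e-03, -1.70228100e-05,  1.76223896e-03, -1.85544927e-03,
       -5.74547725e-04, -2.53693421e-04]), 'tau': array([ 1.34480935e-03, -3.85569227e+01, -3.22107196e+01,  7.02159083e-02,
        3.78827273e-02, -1.51082481e-04]), 'position': array([ 153.75830989, -553.37057953,  187.44148672]), 'ee_rot': array([ 9.90846515e-01,  1.34990038e-01,  6.13695558e-05, -9.32122490e-04]), 'wrist_force': array([-0.38837201,  0.86239151,  0.36898681]), 'wrist_torque': array([-0.00406033, -0.01809321, -0.00900117]), 'finger_gap': 92.13142874385628}
side [[406.41925182   0.         261.48450847]
 [  0.         406.41925182 185.24253538]
 [  0.           0.           1.        ]] [[-9.10000e-01 -2.30000e-01  3.40000e-01 -2.34800e+01]
 [-4.10000e-01  4.70000e-01 -7.80000e-01  1.12358e+03]
 [ 2.00000e-02 -8.50000e-01 -5.30000e-01  8.83110e+02]
 [ 0.00000e+00  0.00000e+00  0.00000e+00  1.00000e+00]]
top [[457.88710717   0.         257.13371653]
 [  0.         457.88710717 197.69897043]
 [  0.           0.           1.        ]] [[-1.00000e-02 -9.90000e-01  1.10000e-01  2.96350e+02]
 [-1.00000e+00  1.00000e-02 -1.00000e-02  5.46000e+00]
 [ 1.00000e-02 -1.10000e-01 -9.90000e-01  1.47811e+03]
 [ 0.00000e+00  0.00000e+00  0.00000e+00  1.00000e+00]]
wrist [[291.39773248   0.         252.06123439]
 [  0.         291.39773248 185.52496378]
 [  0.           0.           1.        ]] [[ 2.7000e-01 -9.3000e-01 -2.5000e-01  2.2379e+02]
 [-9.6000e-01 -2.6000e-01 -7.0000e-02 -5.3388e+02]
 [-0.0000e+00  2.6000e-01 -9.7000e-01  3.8336e+02]
 [ 0.0000e+00  0.0000e+00  0.0000e+00  1.0000e+00]]
```

View pics/side0b.png

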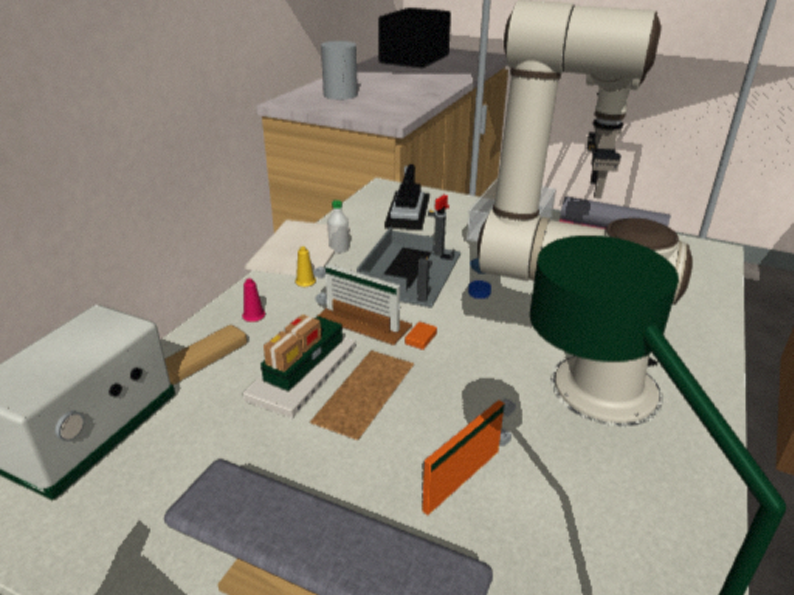

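View pics/top0b.png

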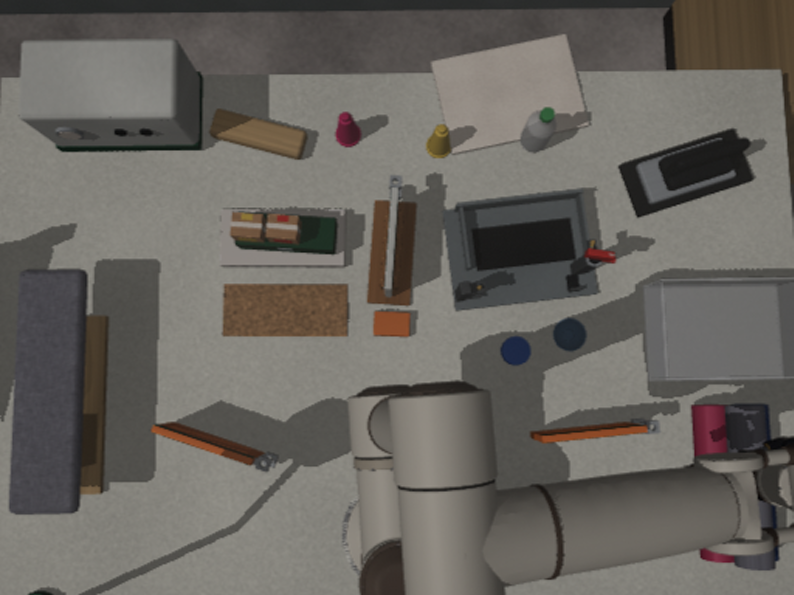

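View pics/wrist0.png

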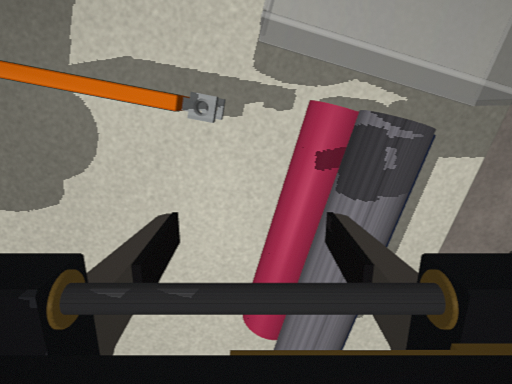

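```bash
cat >> h.py <<'E'
def ortho(fs,x0,x1,y0,y1,res=0.5,zmax=400,name="o"):
    H=int((x1-x0)/res);Wd=int((y1-y0)/res)
    im=np.zeros((H,Wd,3),np.uint8);zz=np.full((H,Wd),-999.)
    for f in fs:
        p,d,K,W=load(f);Q=cloud(d,K,W)
        p=cv2.resize(p,None,fx=4,fy=4,interpolation=cv2.INTER_NEAREST);Q=cv2.resize(Q,None,fx=4,fy=4,interpolation=cv2.INTER_NEAREST)
E
python3 - <<'E'
from h import *
p,d,K,W=load("top0");Q=cloud(d,K,W)
big(p,"t_a",(130,100,400,230),2.9)
for n,(u,v) in dict(table=(90,150),tray=(217,150),traytop2=(147,165),case=(205,150),leaf=(254,150),cartA=(165,140),cartB=(185,150),knob=(387,165),hpost=(301,187),lpost=(373,180),bayfl=(340,155)).items(): print(n,Q[v,u].round(1))
p,d,K,W=load("side0")
big(p,"s_a",(150,100,310,290),3)
E
```

```text
table [625.  540.6  -1.6]
tray [609.5 120.4  43.9]
traytop2 [567.2 346.5  26.8]
case [603.1 155.2  75.5]
leaf [588.3   2.7 134.2]
cartA [625.8 271.3 119.5]
cartB [593.3 210.1 123.9]
knob [ 528.3 -378.1  185.2]
hpost [ 475.5 -135.5  129.8]
lpost [ 510.2 -380.8   15.5]
bayfl [ 594.4 -277.4   12.6]
```

View pics/t_a.png

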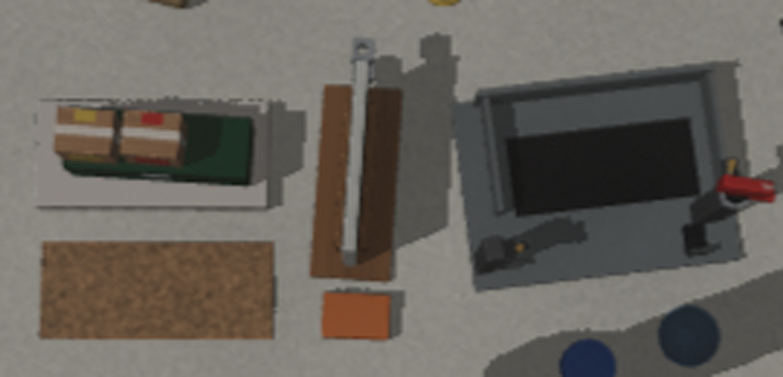

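View pics/s_a.png

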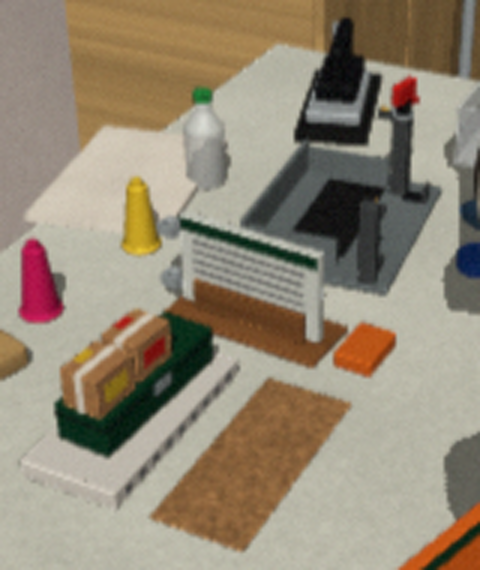

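```bash
cat >> h.py <<'E'
def to(x,y,z,ang):
    "shift/turn from current pose to TCP target with tool-x angle (deg, world), tool down"
    s=robot.sense();M=Rn.from_quat(s["ee_rot"]).as_matrix()
    a=np.degrees(np.arctan2(M[1,0],M[0,0]))
    t=M.T@(np.array([x,y,z])-s["position"])/1000
    turn=-((ang-a+180)%360-180)
    print("t=%.2f pos"%s["clock"],s["position"].round(1),"ang %.2f gap %.1f F"%(a,s["finger_gap"]),s["wrist_force"].round(1),"tilt",M[:,2].round(4),"-> shift",t.round(4),"turn %.2f"%turn)
E
python3 - <<'E'
from h import *
to(300,-450,400,40)
to(520,210,400,90)
E
```

```text
t=0.15 pos [ 153.8 -553.5  187.7] ang 15.52 gap 91.9 F [-0.4  0.4  0.9] tilt [-1.0e-04  1.4e-03 -1.0e+00] -> shift [ 0.1687 -0.0609 -0.2122] turn -24.48
t=0.15 pos [ 153.8 -553.5  187.7] ang 15.52 gap 91.9 F [-0.4  0.4  0.9] tilt [-1.0e-04  1.4e-03 -1.0e+00] -> shift [ 0.5572 -0.638  -0.2113] turn -74.48
```

>>> apply_moves --commands "0.085 -0.03 -0.21 -12 1;0.085 -0.03 -0.21 -12 1;0.085 -0.03 -0.21 -12 1;0.085 -0.03 -0.21 -12 1;0.557 -0.638 -0.211 -74.5 1;0.557 -0.638 -0.211 -74.5 1;0.557 -0.638 -0.211 -74.5 1;0.557 -0.638 -0.211 -74.5 1;0.557 -0.638 -0.211 -74.5 1;0.557 -0.638 -0.211 -74.5 1;0.557 -0.638 -0.211 -74.5 1;0.557 -0.638 -0.211 -74.5 1;0.557 -0.638 -0.211 -74.5 1;0.557 -0.638 -0.211 -74.5 1;0.557 -0.638 -0.211 -74.5 1;0.557 -0.638 -0.211 -74.5 1;0.557 -0.638 -0.211 -74.5 1;0.557 -0.638 -0.211 -74.5 1;0.557 -0.638 -0.211 -74.5 1;0.557 -0.638 -0.211 -74.5 1"

```text
clock: 2.15
position: [520.0, 213.2, 398.8]
ee_rot: [0.706, 0.708, 0.0, -0.001]
wrist_force: [0.5, -1.4, 0.1]
finger_gap: 92.0
```

```bash
python3 - <<'E'
from h import *
to(520,210,400,90)
p,d,K,W=cap("wrist","w1");print(W.round(2))
E
```

```text
t=2.15 pos [520.  213.2 398.8] ang 90.17 gap 92.0 F [ 0.5 -1.4  0.1] tilt [-0.0013  0.0018 -1.    ] -> shift [-0.0032 -0.     -0.0012] turn 0.17
[[ 1.0000e+00  0.0000e+00 -0.0000e+00  5.2060e+02]
 [ 0.0000e+00 -9.7000e-01 -2.5000e-01  2.8556e+02]
 [-0.0000e+00  2.5000e-01 -9.7000e-01  5.9474e+02]
 [ 0.0000e+00  0.0000e+00  0.0000e+00  1.0000e+00]]
```

View pics/w1.png

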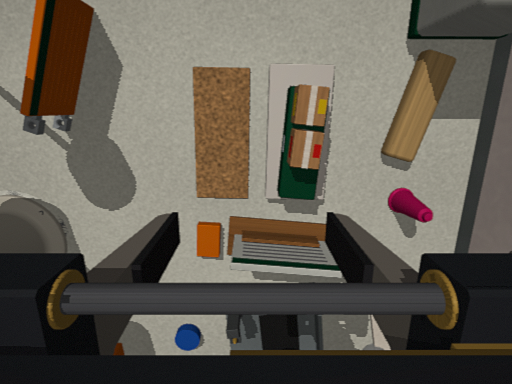

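```bash
cat >> h.py <<'E'
def seg(Q,lo,hi,box,mn=25,mask=None):
    m=(Q[...,2]>lo)&(Q[...,2]<hi)&(Q[...,0]>box[0])&(Q[...,0]<box[1])&(Q[...,1]>box[2])&(Q[...,1]<box[3])
    if mask is not None:m&=mask
    n,L,st,_=cv2.connectedComponentsWithStats(m.astype(np.uint8),connectivity=4)
    for i in range(1,n):
        if st[i,4]<mn: continue
        P=Q[L==i]; r=cv2.minAreaRect(P[:,:2].astype(np.float32))
        print("n",st[i,4],"px",st[i,:4],"c",np.round(r[0],1),"size",np.round(r[1],1),"ang %.1f"%r[2],"z %.1f"%np.median(P[:,2]),"med",np.median(P[:,:2],0).round(1))
E
python3 - <<'E'
from h import *
p,d,K,W=load("w1");Q=cloud(d,K,W)
B=(380,700,80,400)
for lo,hi in((105,140),(66,85),(20,32),(2,8)):
    print(lo,hi);seg(Q,lo,hi,B)
p2,d2,K2,W2=load("top0");Q2=cloud(d2,K2,W2);print("top")
for lo,hi in((112,140),(66,85),(20,32),(2,8)):
    print(lo,hi);seg(Q2,lo,hi,B)
big(p,"w1b",(255,50,350,210),5)
E
```

```text
105 140
n 1263 px [294  84  36  42] c [613.7 291.5] size [60.2 48.1] ang 84.8 z 121.5 med [612.5 292. ]
n 1145 px [289 129  36  40] c [609.7 222. ] size [60.3 48.4] ang 83.6 z 121.4 med [608.6 223. ]
66 85
n 1766 px [279  86  46 114] c [612.1 222.5] size [198.6  68.5] ang 85.6 z 73.4 med [596.4 170.7]
20 32
n 3747 px [266  63  69 137] c [609.8 236.9] size [259.1 119.9] ang 89.2 z 23.5 med [578.  287.6]
2 8
n 6476 px [193  66  58 132] c [459.5 233.4] size [260.  109.8] ang 89.2 z 3.5 med [459.5 244.8]
top
112 140
n 325 px [149 137  22  17] c [610.9 288.9] size [60.2 48.2] ang 85.2 z 122.5 med [610.  288.4]
n 329 px [172 138  22  17] c [606.6 219.9] size [60.7 49.1] ang 84.7 z 122.5 med [606.1 219.2]
66 85
n 642 px [152 139  65  23] c [608.5 219.9] size [198.4  69.8] ang 86.6 z 74.3 med [593.9 167.6]
20 32
n 1227 px [142 135  81  37] c [606.1 234.8] size [259.7 119.5] ang 89.1 z 24.6 med [573.9 241.9]
2 8
n 1800 px [142 179  84  43] c [456.4 232.5] size [265.4 136.2] ang 87.3 z 4.7 med [456.2 227.4]
n 29 px [147 212   9   8] c [404.7 337.1] size [18.6 23. ] ang 43.2 z 4.3 med [407.6 334.1]
```

View pics/w1b.png

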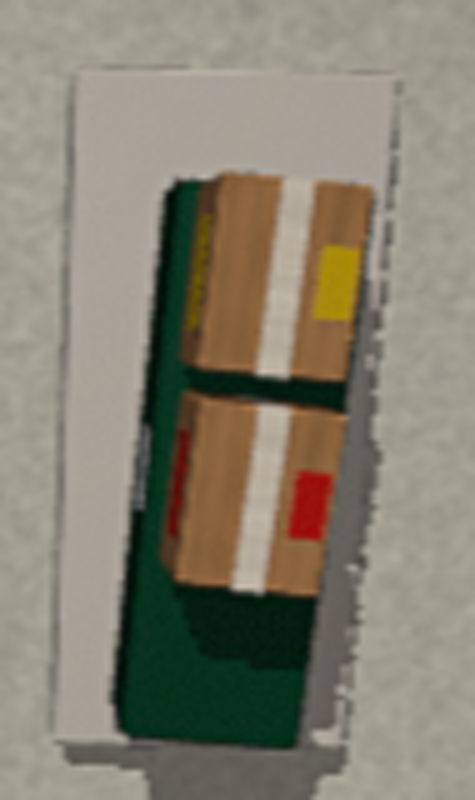

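```bash
python3 - <<'E'
from h import *
to(612.5,291,200,84.8)
to(612.5,291,81,84.8)
E
```

```text
t=2.20 pos [520.6 215.6 398.1] ang 90.29 gap 91.7 F [-2.8  0.7 -0.5] tilt [-0.0019  0.0038 -1.    ] -> shift [0.0742 0.0927 0.1982] turn 5.49
t=2.20 pos [520.6 215.6 398.1] ang 90.29 gap 91.7 F [-2.8  0.7 -0.5] tilt [-0.0019  0.0038 -1.    ] -> shift [0.0737 0.0929 0.3172] turn 5.49
```

>>> apply_moves --commands "0.074 0.0925 0.2 5.5 1;0.074 0.0925 0.2 5.5 1;0.074 0.0925 0.2 5.5 1;0.074 0.0925 0.2 5.5 1;0.074 0.0925 0.2 5.5 1;0.074 0.0925 0.2 5.5 1;0.074 0.0925 0.24 5.5 1;0.074 0.0925 0.28 5.5 1;0.074 0.0925 0.317 5.5 1;0.074 0.0925 0.317 5.5 1;0.074 0.0925 0.317 5.5 1"

```text
clock: 3.3
position: [612.7, 291.1, 83.3]
ee_rot: [0.739, 0.674, 0.001, -0.002]
wrist_force: [0.9, 0.1, 1.2]
finger_gap: 91.8
```

```bash
python3 - <<'E'
from h import *
to(612.5,291,81,84.8)
p,d,K,W=cap("wrist","w2")
E
```

```text
t=3.30 pos [612.7 291.1  83.3] ang 84.78 gap 91.8 F [0.9 0.1 1.2] tilt [-5.0e-04  4.1e-03 -1.0e+00] -> shift [-0.0001 -0.0002  0.0023] turn -0.02
```

View pics/w2.png

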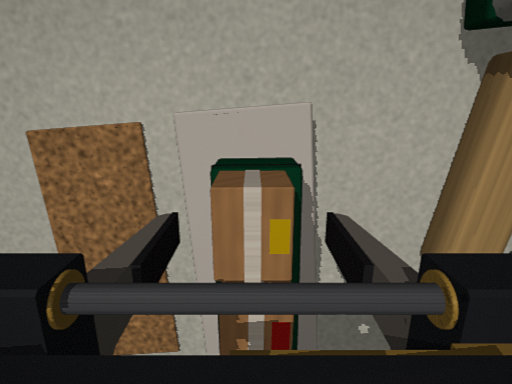

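The yellow carton is centred between the fingers (columns 212–295 between pads at 178 and 328). Grip it and lift.

>>> apply_moves --commands "0 0 0.001 0 0.3;0 0 0.001 0 0.3;0 0 0.001 0 0.3;0 0 0.001 0 0.3;0 0 0.001 0 0.3;0 0 0.001 0 0.3;0 0 0.001 0 0.3;0 0 -0.05 0 0.3;0 0 -0.06 0 0.3;0 0 -0.06 0 0.3"

```text
clock: 4.35
position: [616.0, 291.8, 148.2]
ee_rot: [0.739, 0.674, 0.006, 0.001]
wrist_force: [0.5, 0.2, -0.8]
finger_gap: 47.2
```

```bash
python3 - <<'E'
from h import *
to(459.5,282,140,89.2)
to(459.5,282,12,89.2)
E
```

```text
t=4.35 pos [616.  291.8 148.2] ang 84.79 gap 47.2 F [ 0.5  0.2 -0.8] tilt [ 0.0089  0.0067 -0.9999] -> shift [-0.0241 -0.155   0.0067] turn -4.41
t=4.35 pos [616.  291.8 148.2] ang 84.79 gap 47.2 F [ 0.5  0.2 -0.8] tilt [ 0.0089  0.0067 -0.9999] -> shift [-0.025  -0.156   0.1347] turn -4.41
```

>>> apply_moves --commands "-0.024 -0.155 0.01 -4.4 0.3;-0.024 -0.155 0.01 -4.4 0.3;-0.024 -0.155 0.01 -4.4 0.3;-0.024 -0.155 0.01 -4.4 0.3;-0.0245 -0.1555 0.05 -4.4 0.3;-0.025 -0.156 0.1 -4.4 0.3;-0.025 -0.156 0.12 -4.4 0.3;-0.025 -0.156 0.134 -4.4 0.3;-0.025 -0.156 0.134 -4.4 0.3;-0.025 -0.156 0.134 -4.4 0.3"

```text
clock: 5.35
position: [459.9, 282.0, 12.4]
ee_rot: [0.712, 0.702, 0.006, 0.001]
wrist_force: [0.5, -0.3, -0.8]
finger_gap: 47.9
```

```bash
python3 - <<'E'
from h import *
to(459.5,282,12,89.2)
E
```

```text
t=5.35 pos [459.9 282.   12.4] ang 89.18 gap 47.9 F [ 0.5 -0.3 -0.8] tilt [ 0.0091  0.0066 -0.9999] -> shift [-0.0001 -0.0004  0.0003] turn -0.02
```

>>> apply_moves --commands "0 0 0 0 1;0 0 0 0 1;0 0 0 0 1;0 0 0 0 1;0 0 -0.05 0 1;0 0 -0.1 0 1;0 0 -0.15 0 1;0 0 -0.2 0 1;0 0 -0.2 0 1"

```text
clock: 6.25
position: [462.7, 282.4, 221.3]
ee_rot: [0.712, 0.702, 0.013, 0.004]
wrist_force: [0.8, 1.0, 1.3]
finger_gap: 91.8
```

```bash
python3 - <<'E'
from h import *
to(610.5,222,200,83.6)
to(610.5,222,82,83.6)
p,d,K,W=cap("wrist","w3")
E
```

```text
t=6.25 pos [462.7 282.4 221.3] ang 89.20 gap 91.8 F [0.8 1.  1.3] tilt [ 0.024   0.0117 -0.9996] -> shift [-0.0585  0.1481  0.0241] turn 5.60
t=6.25 pos [462.7 282.4 221.3] ang 89.20 gap 91.8 F [0.8 1.  1.3] tilt [ 0.024   0.0117 -0.9996] -> shift [-0.06    0.1453  0.1421] turn 5.60
```

View pics/w3.png

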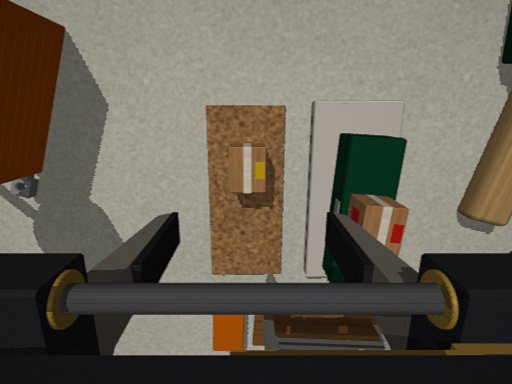

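>>> apply_moves --commands "-0.058 0.148 0.024 5.6 1;-0.058 0.148 0.024 5.6 1;-0.058 0.148 0.024 5.6 1;-0.058 0.148 0.024 5.6 1;-0.058 0.148 0.024 5.6 1;-0.058 0.148 0.024 5.6 1;-0.058 0.148 0.024 5.6 1;-0.058 0.148 0.024 5.6 1"

```text
clock: 7.1
position: [607.3, 222.7, 195.6]
ee_rot: [0.745, 0.667, 0.01, 0.002]
wrist_force: [-0.7, 0.0, -0.1]
finger_gap: 92.0
```

```bash
python3 - <<'E'
from h import *
for i in range(2):
    to(610.5,222,82,83.6); s=robot.sense();print(s["q"].round(4),s["joint_vel"].round(4)); cap("side")
E
```

```text
t=7.10 pos [607.3 222.7 195.6] ang 83.68 gap 92.0 F [-0.7  0.  -0.1] tilt [ 0.0183  0.0098 -0.9998] -> shift [-0.0017  0.0013  0.1136] turn 0.08
[0.1614 0.3197 1.3925 0.0068 1.4098 0.2708] [-0.0032  0.004  -0.0057 -0.0016 -0.0001 -0.0004]
t=7.15 pos [607.5 222.6 195.6] ang 83.67 gap 92.0 F [-1.2  0.4 -0.2] tilt [ 0.0185  0.0098 -0.9998] -> shift [-0.0016  0.0011  0.1137] turn 0.07
[0.1612 0.3199 1.3921 0.0068 1.4098 0.2708] [-0.0057  0.0056 -0.0052  0.0008 -0.0014 -0.0012]
```

>>> apply_moves --commands "-0.001 0.001 0.04 0 1;-0.0015 0.001 0.08 0 1;-0.0015 0.001 0.113 0 1;-0.0015 0.001 0.113 0 1;-0.0015 0.001 0.113 0 1;-0.0015 0.001 0.113 0 0.3;-0.0015 0.001 0.113 0 0.3;-0.0015 0.001 0.113 0 0.3;-0.0015 0.001 0.113 0 0.3;-0.0015 0.001 0.113 0 0.3;-0.0015 0.001 0.113 0 0.3;-0.0015 0.001 0.113 0 0.3;-0.0015 0.001 0.053 0 0.3;-0.0015 0.001 0.053 0 0.3;-0.0015 0.001 0.053 0 0.3;-0.0015 0.001 0.053 0 0.3"

```text
clock: 8.8
position: [608.9, 221.3, 141.3]
ee_rot: [0.745, 0.667, 0.009, 0.002]
wrist_force: [0.1, -0.2, -1.6]
finger_gap: 47.6
```

```bash
python3 - <<'E'
from h import *
to(459.5,185,140,89.2)
to(459.5,185,13,89.2)
E
```

```text
t=8.80 pos [608.9 221.3 141.3] ang 83.65 gap 47.6 F [ 0.1 -0.2 -1.6] tilt [ 0.0169  0.0094 -0.9998] -> shift [-0.0525 -0.1444 -0.0015] turn -5.55
t=8.80 pos [608.9 221.3 141.3] ang 83.65 gap 47.6 F [ 0.1 -0.2 -1.6] tilt [ 0.0169  0.0094 -0.9998] -> shift [-0.054  -0.1464  0.1254] turn -5.55
```

>>> apply_moves --commands "-0.0525 -0.1445 0.0 -5.5 0.3;-0.0525 -0.1445 0.0 -5.5 0.3;-0.0525 -0.1445 0.0 -5.5 0.3;-0.0525 -0.1445 0.0 -5.5 0.3;-0.053 -0.145 0.05 -5.5 0.3;-0.0535 -0.146 0.09 -5.5 0.3;-0.054 -0.1465 0.115 -5.5 0.3;-0.054 -0.1465 0.1255 -5.5 0.3;-0.054 -0.1465 0.1255 -5.5 0.3;-0.054 -0.1465 0.1255 -5.5 0.3;-0.054 -0.1465 0.1255 -5.5 1;-0.054 -0.1465 0.1255 -5.5 1;-0.054 -0.1465 0.1255 -5.5 1;-0.054 -0.1465 0.1255 -5.5 1;-0.054 -0.1465 0.07 -5.5 1;-0.054 -0.1465 0.03 -5.5 1;-0.054 -0.1465 -0.08 -5.5 1;-0.054 -0.1465 -0.08 -5.5 1;-0.054 -0.1465 -0.08 -5.5 1;-0.054 -0.1465 -0.08 -5.5 1"

```text
clock: 10.8
position: [457.5, 183.3, 220.9]
ee_rot: [0.712, 0.702, 0.011, 0.004]
wrist_force: [-0.9, -0.1, 0.1]
finger_gap: 91.8
```

```bash
python3 - <<'E'
from h import *
p,d,K,W=cap("wrist","w4");Q=cloud(d,K,W)
for lo,hi in((45,60),(66,85)): seg(Q,lo,hi,(380,700,80,400))
to(612,222,200,85.6)
to(612,222,40,85.6)
E
```

```text
n 597 px [333  48  26 162] c [577.4 225.8] size [197.9   3.3] ang 85.6 z 52.8 med [577.8 239.9]
n 2112 px [230  62  41  53] c [461.2 280.7] size [59.6 47.7] ang 89.7 z 51.6 med [461.1 281.4]
n 1736 px [232 144  38  47] c [460.2 184.5] size [59.9 47. ] ang 89.9 z 51.5 med [460.5 185.5]
n 9920 px [338  44  85 174] c [610.9 222.9] size [200.3  69. ] ang 85.6 z 73.4 med [610.  233.5]
t=10.85 pos [456.  183.  218.2] ang 89.15 gap 92.1 F [ 0.3 -0.6  0. ] tilt [ 0.0175  0.0095 -0.9998] -> shift [0.0411 0.155  0.0213] turn 3.55
t=10.85 pos [456.  183.  218.2] ang 89.15 gap 92.1 F [ 0.3 -0.6  0. ] tilt [ 0.0175  0.0095 -0.9998] -> shift [0.0395 0.1523 0.1813] turn 3.55
```

View pics/w4.png

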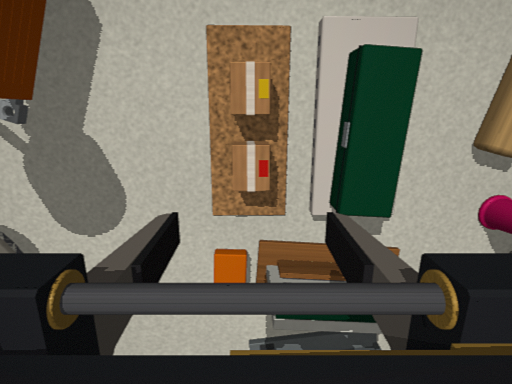

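```bash
python3 - <<'E'
from h import *
to(520,-100,400,90)
to(530,-360,400,90)
E
```

```text
t=10.85 pos [456.  183.  218.2] ang 89.15 gap 92.1 F [ 0.3 -0.6  0. ] tilt [ 0.0175  0.0095 -0.9998] -> shift [-0.2803  0.0714 -0.1833] turn -0.85
t=10.85 pos [456.  183.  218.2] ang 89.15 gap 92.1 F [ 0.3 -0.6  0. ] tilt [ 0.0175  0.0095 -0.9998] -> shift [-0.5401  0.0852 -0.1856] turn -0.85
```

>>> apply_moves --commands "-0.28 0.0714 -0.183 -0.9 1;-0.28 0.0714 -0.183 -0.9 1;-0.28 0.0714 -0.183 -0.9 1;-0.28 0.0714 -0.183 -0.9 1;-0.28 0.0714 -0.183 -0.9 1;-0.28 0.0714 -0.183 -0.9 1;-0.54 0.085 -0.185 -0.9 1;-0.54 0.085 -0.185 -0.9 1;-0.54 0.085 -0.185 -0.9 1;-0.54 0.085 -0.185 -0.9 1;-0.54 0.085 -0.185 -0.9 1;-0.54 0.085 -0.185 -0.9 1;-0.54 0.085 -0.185 -0.9 1;-0.54 0.085 -0.185 -0.9 1;-0.54 0.085 -0.185 -0.9 1"

```text
clock: 12.35
position: [529.8, -358.7, 397.9]
ee_rot: [0.706, 0.708, 0.01, 0.001]
wrist_force: [0.5, -0.5, 0.8]
finger_gap: 92.1
```

```bash
python3 - <<'E'
from h import *
p,d,K,W=cap("wrist","w5");Q=cloud(d,K,W)
to(530,-360,400,90)
big(p,"w5b",(120,0,420,270),2.6)
E
```

```text
t=12.40 pos [ 530.  -358.4  398.8] ang 90.14 gap 91.7 F [ 0.  -0.1  0.1] tilt [ 0.0167  0.0107 -0.9998] -> shift [-0.0016  0.0001 -0.0013] turn 0.14
```

View pics/w5b.png

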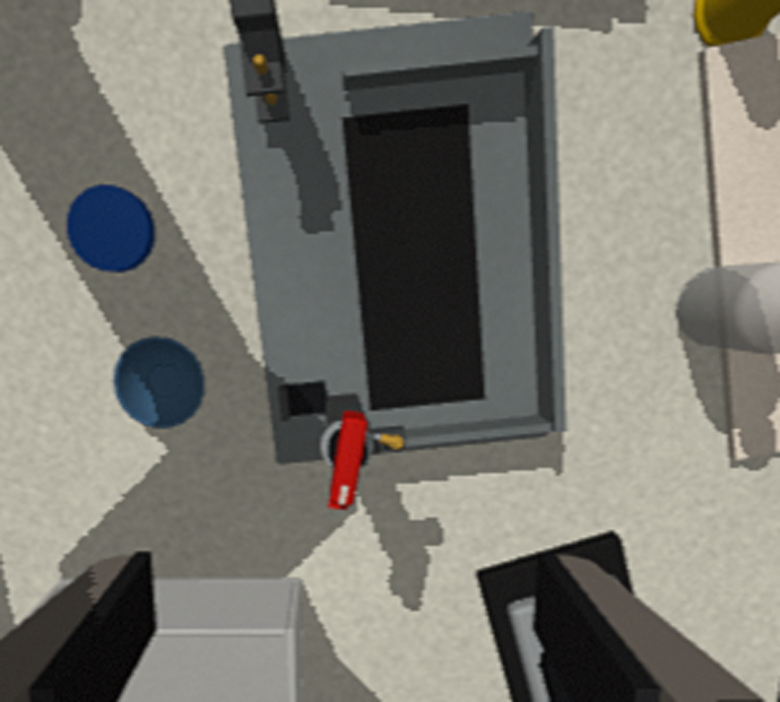

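```bash
python3 - <<'E'
from h import *
p,d,K,W=load("w5");Q=cloud(d,K,W)
B=(400,720,-460,-90)
for lo,hi in((8,16),(46,53),(56,63),(100,112),(112,123),(123,133),(140,158),(175,195)):
    print(lo,hi);seg(Q,lo,hi,B,8)
big(p,"w5c",(205,0,240,55),14);big(p,"w5d",(220,140,290,205),10)
E
```

```text
8 16
n 15581 px [206   4 122 175] c [ 574.7 -259.7] size [214.1 299.8] ang 6.1 z 11.9 med [ 573.1 -245.7]
n 161 px [183 133  14  27] c [ 413.1 -354. ] size [51.2 25.6] ang 89.4 z 11.6 med [ 412.7 -354.4]
n 92 px [277 166  54   7] c [ 641.8 -401.3] size [108.4   4.1] ang 6.1 z 11.2 med [ 640.9 -400.9]
46 53
n 357 px [252  14  77  25] c [ 600.6 -154.6] size [127.1  35.7] ang 7.5 z 49.5 med [ 603.  -142.1]
n 24 px [327  41   3  21] c [ 667.4 -185.5] size [ 0.9 31.2] ang 6.9 z 49.6 med [ 667.4 -184.4]
n 31 px [328  71   3  24] c [ 672.8 -237.3] size [ 0.9 38.8] ang 6.5 z 50.0 med [ 673.4 -241. ]
n 17 px [330 104   2  16] c [ 678.1 -287. ] size [ 0.6 26.6] ang 6.1 z 48.6 med [ 678.1 -287.8]
n 22 px [330 121   2  21] c [ 681.8 -322.2] size [ 0.9 36.9] ang 6.3 z 49.4 med [ 681.7 -320.9]
n 205 px [276 152  57  20] c [ 637.3 -388.1] size [109.4  24.5] ang 16.7 z 49.4 med [ 639.  -387.9]
56 63
n 798 px [328  10  10 156] c [ 678.4 -254.4] size [  9.2 261.2] ang 6.2 z 59.5 med [ 676.9 -242. ]
100 112
n 351 px [211   9  18  28] c [ 486.2 -157.2] size [22.6 32.9] ang 6.1 z 104.6 med [ 486.3 -155.8]
112 123
n 46 px [210   6  17   5] c [ 485.1 -141.2] size [23.3  3.1] ang 12.6 z 117.6 med [ 486.  -141.5]
n 27 px [218  21   5   6] c [ 486.9 -161.1] size [6.4 6.2] ang 82.9 z 116.8 med [ 487.1 -161.7]
123 133
n 127 px [209   0  17   9] c [ 484.1 -138. ] size [23.3  9.1] ang 1.5 z 127.2 med [ 482.9 -137.9]
140 158
n 37 px [246 165   5  14] c [ 527.5 -377.9] size [18.8  4.9] ang 81.5 z 156.0 med [ 528.2 -377.4]
n 51 px [261 166  14   8] c [ 559.7 -374. ] size [ 8.3 21.8] ang 66.0 z 143.4 med [ 561.2 -373.8]
n 12 px [260 171   2   7] c [ 547.4 -380.7] size [1.6 9.4] ang 0.4 z 156.6 med [ 547.4 -380.4]
n 15 px [246 192   8   4] c [ 530.8 -414.7] size [ 4.8 10.6] ang 70.4 z 150.7 med [ 529.7 -414.2]
175 195
n 339 px [247 159  15  36] c [ 536.8 -379.4] size [49.9 14. ] ang 80.6 z 186.5 med [ 536.7 -377.3]
```

View pics/w5c.png

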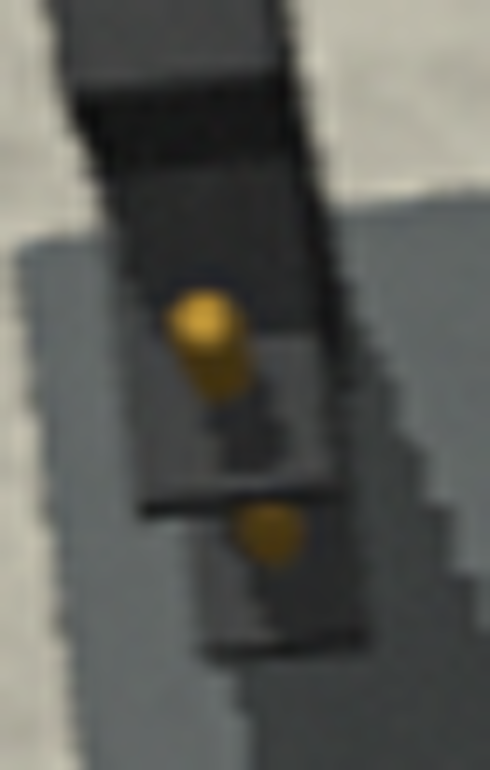

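View pics/w5d.png

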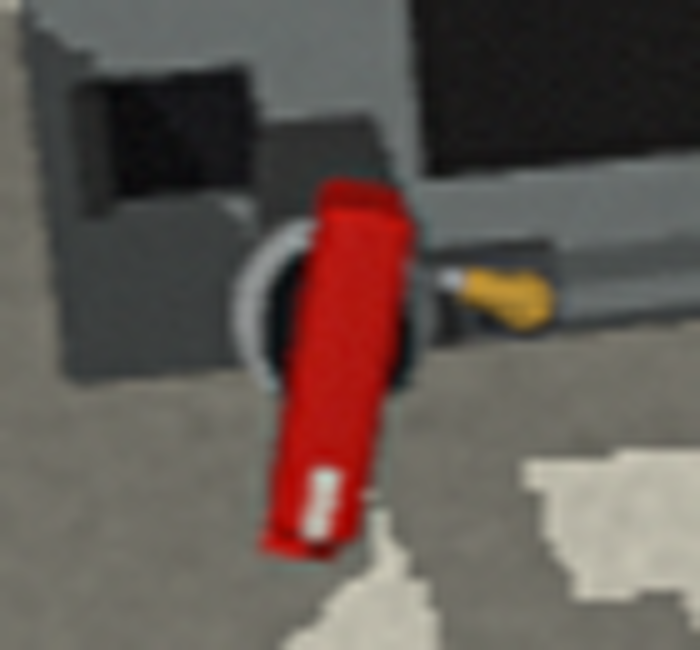

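```bash
python3 - <<'E'
from h import *
p,d,K,W=load("w5");Q=cloud(d,K,W)
th=np.radians(6.2);c,s=np.cos(th),np.sin(th)
P=Q.reshape(-1,3);P=P[np.isfinite(P[:,2])]
o=np.array([592.9,-263.7]);e=P[:,:2]-o
b=np.c_[e@[c,s],e@[-s,c],P[:,2]]
def ext(m,ax,n):
    q=b[m][:,ax];print(n,m.sum(),np.percentile(q,[0,1,5,50,95,99,100]).round(1))
x,y,z=b.T
m=(z>57)&(z<62)&(abs(x-86)<15)&(abs(y)<160);ext(m,0,"back x");ext(m,1,"back y")
m=(z>48.5)&(z<52)&(x>-30)&(x<75)
ext(m&(y>105)&(y<150),1,"side+ y");ext(m&(y<-105)&(y>-150),1,"side- y")
ext((z>48.5)&(z<52)&(x<75)&(x>-100)&(y<-105)&(y>-150),0,"side- x")
m=(z>9)&(z<14.5)&(x>-150)&(x<100)&(abs(y)<170)
ext(m,0,"base x");ext(m,1,"base y")
m=(z>103)&(z<107)&(x<-50)&(abs(y)<200)&(x>-140);ext(m,0,"brk x");ext(m,1,"brk y")
m=(z>125)&(z<130)&(x<-50)&(abs(y)<200)&(x>-140);ext(m,0,"post x");ext(m,1,"post y")
m=(z>112)&(z<123)&(x<-50)&(y<140)&(y>90)&(x>-140)&(p.reshape(-1,3)[np.isfinite(Q.reshape(-1,3)[:,2])][:,2]<60);ext(m,0,"pin x");ext(m,1,"pin y")
m=(z>28)&(z<32)&(x<-50)&(y>80)&(y<140)&(x>-140);ext(m,0,"lowbrk x");ext(m,1,"lowbrk y")
m=(z>178)&(z<192)&(x<-20)&(y<-90)&(x>-140);ext(m,0,"knob x");ext(m,1,"knob y")
m=(z>32)&(z<40)&(x<-60)&(y<-60)&(x>-140)&(y>-130);ext(m,0,"lip x");ext(m,1,"lip y")
def bw(a,b_):print("bay",a,b_,"->",(o+np.array([c*a-s*b_,s*a+c*b_])).round(1))
# pixel->world at height
def px(u,v,zz):
    r=W[:3,:3]@[(u-K[0,2])/K[0,0],(v-K[1,2])/K[1,1],1];k=(zz-W[2,3])/r[2];X=W[:3,3]+k*r
    e=X[:2]-o;print("px",u,v,X.round(1),"bay",(e@[c,s]).round(1),(e@[-s,c]).round(1))
px(205+205/14,322/14,119);px(205+270/14,522/14,44)
E
```

```text
back x 767 [81.4 81.8 82.3 86.  89.9 90.5 90.7]
back y 767 [-130.6 -127.  -113.3   12.4  120.7  128.9  130.6]
side+ y 226 [117.3 117.4 117.6 120.6 123.3 123.7 123.9]
side- y 136 [-132.3 -132.3 -132.  -128.9 -126.2 -125.9 -125.9]
side- x 136 [-25.1 -23.4 -21.2  25.4  70.4  73.9  74.3]
base x 15340 [-124.7 -122.5 -115.   -17.2   73.6   81.7   89.7]
base y 15340 [-144.2 -135.9 -113.4   20.2  143.1  152.9  155.9]
brk x 308 [-105.6 -105.3 -104.6  -94.1  -84.1  -77.3  -58.2]
brk y 308 [-94.1 -80.2 102.2 118.9 132.6 133.4 139.9]
post x 127 [-106.4 -106.2 -105.2  -94.9  -83.1  -72.4  -70.4]
post y 127 [-94.2 -94.  132.9 136.5 141.  141.7 142. ]
pin x 71 [-105.7 -105.3 -104.   -94.   -84.4  -83.5  -82.9]
pin y 71 [110.3 110.4 111.1 132.9 133.4 133.8 134. ]
lowbrk x 113 [-105.3 -105.  -104.   -92.1  -83.8  -83.5  -83.5]
lowbrk y 113 [100.9 101.1 101.7 108.7 127.3 132.7 133.4]
knob x 290 [-80.6 -79.1 -77.4 -68.9 -59.8 -57.7 -56.4]
knob y 290 [-133.7 -131.8 -129.7 -110.3  -92.2  -90.5  -90.2]
lip x 47 [-114.9 -114.9 -114.6 -111.3  -69.8  -66.3  -65.4]
lip y 47 [-105.1 -105.1 -104.4  -93.9  -82.3  -81.7  -81.6]
px 219.64285714285714 23.0 [ 486.7 -161.2  119. ] bay -94.5 113.4
px 224.28571428571428 37.285714285714285 [ 487.7 -163.4   44. ] bay -93.7 111.1
```

```bash
python3 - <<'E'
from h import *
to(560,-100,330,88)
to(611.5,222.5,230,85.6)
E
```

```text
t=12.40 pos [ 530.  -358.4  398.8] ang 90.14 gap 91.7 F [ 0.  -0.1  0.1] tilt [ 0.0167  0.0107 -0.9998] -> shift [0.2576 0.0295 0.072 ] turn 2.14
t=12.40 pos [ 530.  -358.4  398.8] ang 90.14 gap 91.7 F [ 0.  -0.1  0.1] tilt [ 0.0167  0.0107 -0.9998] -> shift [0.5789 0.0801 0.1763] turn 4.54
```

>>> apply_moves --commands "0.258 0.03 0.07 2 1;0.258 0.03 0.07 2 1;0.258 0.03 0.07 2 1;0.258 0.03 0.07 2 1;0.258 0.03 0.07 2 1;0.258 0.03 0.07 2 1;0.579 0.08 0.15 4.5 1;0.579 0.08 0.176 4.5 1;0.579 0.08 0.176 4.5 1;0.579 0.08 0.176 4.5 1;0.579 0.08 0.176 4.5 1;0.579 0.08 0.176 4.5 1;0.579 0.08 0.176 4.5 1;0.579 0.08 0.176 4.5 1;0.579 0.08 0.176 4.5 1;0.579 0.08 0.176 4.5 1"

```text
clock: 14.0
position: [611.4, 222.4, 231.4]
ee_rot: [0.733, 0.68, 0.01, 0.002]
wrist_force: [0.4, -0.9, -0.3]
finger_gap: 91.6
```

```bash
python3 - <<'E'
from h import *
to(611.5,222.5,34,85.6)
E
```

```text
t=14.00 pos [611.4 222.4 231.4] ang 85.65 gap 91.6 F [ 0.4 -0.9 -0.3] tilt [ 0.0182  0.0105 -0.9998] -> shift [-0.0022 -0.0033  0.1973] turn 0.05
```

>>> apply_moves --commands "-0.001 -0.001 0.05 0 1;-0.001 -0.002 0.1 0 1;-0.002 -0.003 0.15 0 1;-0.002 -0.003 0.185 0 1;-0.002 -0.003 0.197 0 1;-0.002 -0.003 0.197 0 1;-0.002 -0.003 0.197 0 1;-0.002 -0.003 0.197 0 0.4;-0.002 -0.003 0.197 0 0.4;-0.002 -0.003 0.197 0 0.4;-0.002 -0.003 0.197 0 0.4;-0.002 -0.003 0.197 0 0.4;-0.002 -0.003 0.197 0 0.4"

```text
clock: 15.3
position: [612.0, 222.9, 35.5]
ee_rot: [0.733, 0.68, 0.01, 0.002]
wrist_force: [-2.0, -0.5, 5.3]
finger_gap: 67.8
```

```bash
python3 - <<'E'
from h import *
to(611.5,222.5,220,85.6)
E
```

```text
t=15.30 pos [612.  222.9  35.5] ang 85.66 gap 67.8 F [-2.  -0.5  5.3] tilt [ 0.0186  0.0107 -0.9998] -> shift [ 0.0018  0.0028 -0.1845] turn 0.06
```

>>> apply_moves --commands "0 0.001 -0.05 0 0.4;0.001 0.001 -0.1 0 0.4;0.002 0.003 -0.15 0 0.4;0.002 0.003 -0.185 0 0.4;0.002 0.003 -0.185 0 0.4;0.002 0.003 -0.185 0 0.4;0.002 0.003 -0.185 0 0.4"

```text
clock: 16.0
position: [609.6, 222.3, 216.2]
ee_rot: [0.733, 0.68, 0.008, 0.001]
wrist_force: [-0.2, -0.5, -4.5]
finger_gap: 68.2
```

```bash
python3 - <<'E'
from h import *
to(593.3,-267.8,220,96.2)
to(593.3,-267.8,60,96.2)
to(593.3,-267.8,24,96.2)
E
```

```text
t=16.00 pos [609.6 222.3 216.2] ang 85.66 gap 68.2 F [-0.2 -0.5 -4.5] tilt [ 0.0118  0.0095 -0.9999] -> shift [-0.4899  0.0209 -0.0086] turn -10.54
t=16.00 pos [609.6 222.3 216.2] ang 85.66 gap 68.2 F [-0.2 -0.5 -4.5] tilt [ 0.0118  0.0095 -0.9999] -> shift [-0.4915  0.0192  0.1513] turn -10.54
t=16.00 pos [609.6 222.3 216.2] ang 85.66 gap 68.2 F [-0.2 -0.5 -4.5] tilt [ 0.0118  0.0095 -0.9999] -> shift [-0.4919  0.0188  0.1873] turn -10.54
```

>>> apply_moves --commands "-0.2 0.02 -0.009 -4 0.4;-0.2 0.02 -0.009 -4 0.4;-0.2 0.02 -0.009 -4 0.4;-0.2 0.02 -0.009 -4 0.4;-0.49 0.021 -0.009 -10.5 0.4;-0.49 0.021 -0.009 -10.5 0.4;-0.49 0.021 -0.009 -10.5 0.4;-0.49 0.021 -0.009 -10.5 0.4;-0.49 0.021 -0.009 -10.5 0.4;-0.49 0.021 -0.009 -10.5 0.4;-0.49 0.021 -0.009 -10.5 0.4;-0.49 0.021 -0.009 -10.5 0.4;-0.49 0.021 -0.009 -10.5 0.4;-0.49 0.021 -0.009 -10.5 0.4"

```text
clock: 17.4
position: [593.3, -266.2, 219.4]
ee_rot: [0.667, 0.745, 0.007, 0.0]
wrist_force: [0.3, -0.3, -4.7]
finger_gap: 67.8
```

```bash
python3 - <<'E'
from h import *
to(593.3,-267.8,60,96.2)
to(593.3,-267.8,24,96.2)
p,d,K,W=cap("side","s6");big(p,"s6b",(170,60,330,220),4)
E
```

```text
t=17.40 pos [ 593.3 -266.2  219.4] ang 96.26 gap 67.8 F [ 0.3 -0.3 -4.7] tilt [ 0.0105  0.0108 -0.9999] -> shift [-0.0031 -0.002   0.1593] turn 0.06
t=17.40 pos [ 593.3 -266.2  219.4] ang 96.26 gap 67.8 F [ 0.3 -0.3 -4.7] tilt [ 0.0105  0.0108 -0.9999] -> shift [-0.0034 -0.0024  0.1953] turn 0.06
```

View pics/s6b.png

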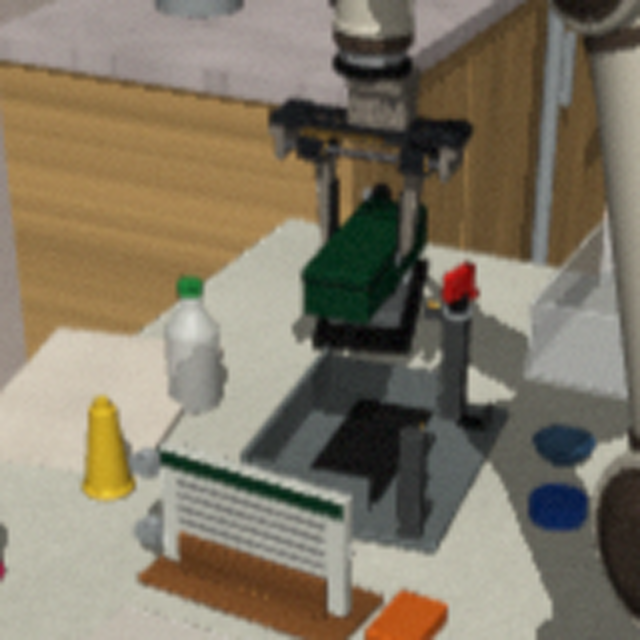

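>>> apply_moves --commands "-0.001 -0.001 0.05 0 0.4;-0.002 -0.001 0.1 0 0.4;-0.003 -0.002 0.14 0 0.4;-0.003 -0.002 0.17 0 0.4;-0.003 -0.002 0.185 0 0.4;-0.003 -0.002 0.19 0 0.4;-0.003 -0.002 0.193 0 0.4;-0.003 -0.002 0.193 0 0.4;-0.003 -0.002 0.193 0 0.4"

```text
clock: 18.35
position: [595.2, -268.4, 28.9]
ee_rot: [0.667, 0.745, 0.008, 0.002]
wrist_force: [0.3, -0.2, -4.8]
finger_gap: 67.7
```

```bash
python3 - <<'E'
from h import *
to(593.3,-267.8,24,96.2)
E
```

```text
t=18.35 pos [ 595.2 -268.4   28.9] ang 96.27 gap 67.7 F [ 0.3 -0.2 -4.8] tilt [ 0.0139  0.0082 -0.9999] -> shift [ 0.0008 -0.0019  0.0048] turn 0.07
```

>>> apply_moves --commands "0 -0.001 0.003 0 0.4;0 -0.001 0.004 0 0.4;0 -0.001 0.005 0 0.4;0 -0.001 0.005 0 0.4"

```text
clock: 18.75
position: [594.2, -268.5, 23.7]
ee_rot: [0.667, 0.745, 0.008, 0.002]
wrist_force: [0.2, -0.1, -4.6]
finger_gap: 67.7
```

>>> apply_moves --commands "0 0 0 0 1;0 0 0 0 1;0 0 0 0 1;0 0 0 0 1;0 0 0 0 1;0 0 -0.04 0 1;0 0 -0.08 0 1;0 0 -0.13 0 1;0 0 -0.18 0 1;0 0 -0.23 0 1;0 0 -0.28 0 1;0 0 -0.28 0 1;0 0 -0.28 0 1;0 0 -0.28 0 1"

```text
clock: 20.15
position: [589.8, -270.4, 301.7]
ee_rot: [0.667, 0.745, 0.008, 0.001]
wrist_force: [-0.2, 0.0, -1.3]
finger_gap: 91.9
```

```bash
python3 - <<'E'
from h import *
to(530,-360,330,90)
p,d,K,W=cap("wrist","w7")
p,d,K,W=cap("top","t7");big(p,"t7b",(130,100,400,230),2.9)
E
```

```text
t=20.15 pos [ 589.8 -270.4  301.7] ang 96.26 gap 91.9 F [-0.2  0.  -1.3] tilt [ 0.0111  0.0102 -0.9999] -> shift [-0.0823 -0.0688 -0.0299] turn 6.26
```

View pics/w7.png

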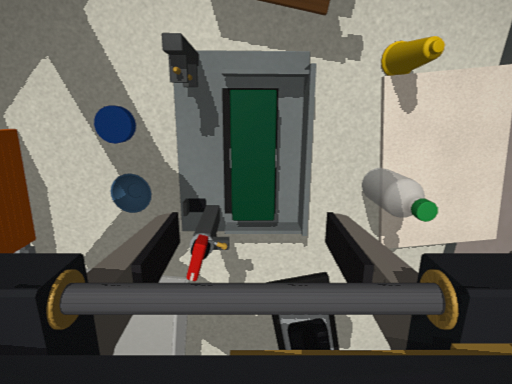

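View pics/t7b.png

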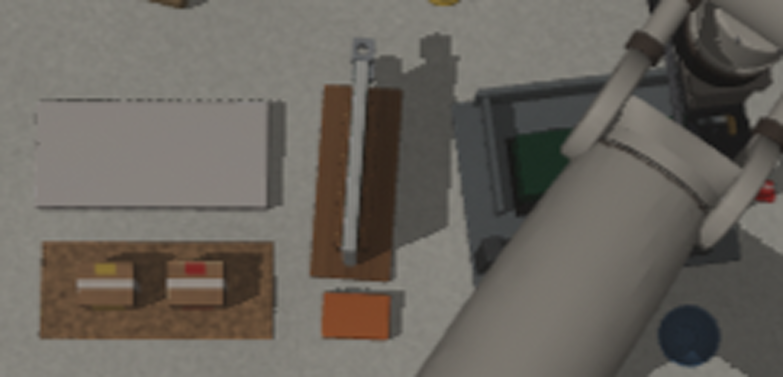

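```bash
python3 - <<'E'
from h import *
p,d,K,W=load("w7");Q=cloud(d,K,W)
seg(Q,55,70,(540,660,-400,-140),200)
seg(Q,56,63,(600,720,-460,-90),50)
P=Q.reshape(-1,3);P=P[np.isfinite(P[:,2])]
th=np.radians(6.2);c,s=np.cos(th),np.sin(th);o=np.array([593.3,-267.8]);e=P[:,:2]-o
b=np.c_[e@[c,s],e@[-s,c],P[:,2]];x,y,z=b.T
def ext(m,ax,n):
    q=b[m][:,ax];print(n,m.sum(),np.percentile(q,[0,1,5,50,95,99,100]).round(1))
ext((z>57)&(z<62)&(abs(x-86)<10),0,"back x (82)")
m=(z>48.5)&(z<52)&(x>-30)&(x<75)
ext(m&(y>105)&(y<150),1,"side+ (122)");ext(m&(y<-105)&(y>-150),1,"side-")
R=(x>-140)&(x<-50)&(y>80)
m=(z>103.5)&(z<106)&R;ext(m,0,"brk x");ext(m,1,"brk y")
m=(z>109)&(z<121)&R&(y<130);ext(m,0,"pin x");ext(m,1,"pin y");print(np.median(z[m]))
m=(z>28.5)&(z<32)&R;ext(m,0,"low x");ext(m,1,"low y")
m=(z>35)&(z<46)&R&(y<130)&(abs(x+95)<8);ext(m,0,"lpin x");ext(m,1,"lpin y")
big(p,"w7c",(155,25,205,90),10)
E
```

```text
n 5838 px [230  90  47 131] c [ 595.2 -268.8] size [ 68.1 198.9] ang 6.2 z 61.4 med [ 594.4 -260.3]
n 983 px [302  63  15 173] c [ 678.6 -254.8] size [  8.6 262.1] ang 6.1 z 59.4 med [ 676.9 -240.2]
n 2367 px [250  90  27 131] c [ 610.3 -267.1] size [ 38.4 198.9] ang 5.6 z 61.3 med [ 614.  -277.7]
back x (82) 982 [76.6 81.8 82.4 86.  89.9 90.3 94.8]
side+ (122) 306 [121.9 122.  122.1 124.9 127.7 127.8 127.8]
side- 191 [-127.5 -127.5 -127.4 -124.9 -121.8 -121.6 -121.5]
brk x 370 [-105.9 -105.3 -104.7  -93.4  -84.   -82.9  -82.4]
brk y 370 [105.7 105.7 106.9 122.5 136.3 140.5 150. ]
pin x 43 [-98.3 -98.2 -97.5 -93.7 -90.7 -90.5 -90.4]
pin y 43 [113.9 114.1 114.6 117.5 120.9 121.1 121.3]
116.45809527632139
low x 187 [-105.1 -104.7 -100.5  -89.8  -83.9  -83.4  -82.8]
low y 187 [105.5 105.6 105.7 119.9 135.6 137.  156.1]
lpin x 15 [-94.3 -94.2 -93.5 -92.1 -90.5 -90.4 -90.4]
lpin y 15 [114.5 114.5 114.7 117.5 121.6 121.7 121.7]
```

View pics/w7c.png

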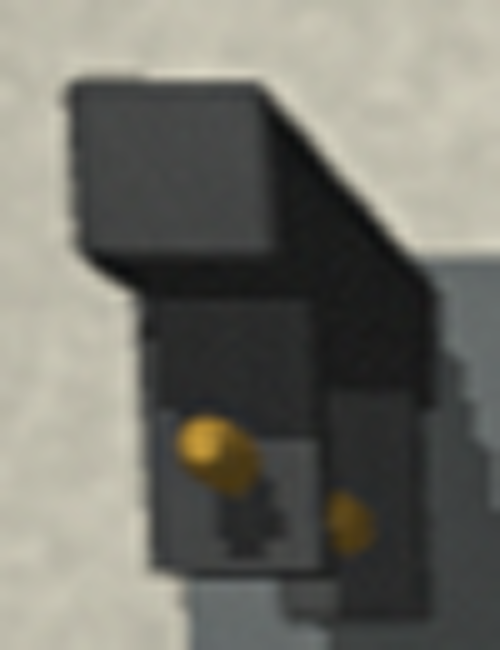

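```bash
python3 - <<'E'
from h import *
to(500,5,330,2)
E
```

```text
t=20.25 pos [ 589.6 -270.3  301.1] ang 96.26 gap 91.9 F [-0.8  0.2 -0.7] tilt [ 0.0101  0.0109 -0.9999] -> shift [ 0.2836 -0.0587 -0.0268] turn 94.26
```

>>> apply_moves --commands "0.284 -0.059 -0.027 94 1;0.284 -0.059 -0.027 94 1;0.284 -0.059 -0.027 94 1;0.284 -0.059 -0.027 94 1;0.284 -0.059 -0.027 94 1;0.284 -0.059 -0.027 94 1;0.284 -0.059 -0.027 94 1;0.284 -0.059 -0.027 94 1;0.284 -0.059 -0.027 94 1;0.284 -0.059 -0.027 94 1;0.284 -0.059 -0.027 94 1;0.284 -0.059 -0.027 94 1;0.284 -0.059 -0.027 94 1;0.284 -0.059 -0.027 94 1;0.284 -0.059 -0.027 94 1"

```text
clock: 21.75
position: [499.6, 5.3, 329.9]
ee_rot: [1.0, 0.02, 0.005, -0.005]
wrist_force: [0.0, -0.4, 0.1]
finger_gap: 91.8
```

```bash
python3 - <<'E'
from h import *
to(500,5,330,2)
p,d,K,W=cap("wrist","w8");Q=cloud(d,K,W)
seg(Q,130,140,(400,720,-100,100),30)
seg(Q,100,120,(650,720,-100,100),30)
seg(Q,45,55,(400,720,-100,100),30)
E
```

```text
t=21.75 pos [499.6   5.3 329.9] ang 2.34 gap 91.8 F [ 0.  -0.4  0.1] tilt [ 0.0097  0.0111 -0.9999] -> shift [ 0.0004  0.0004 -0.0001] turn 0.34
n 1783 px [241  18  30 160] c [581.3   8.5] size [ 14.5 199.7] ang 85.4 z 133.2 med [590.6   7.9]
n 323 px [256   0  21  22] c [696.8  -0.9] size [23.9 22.1] ang 85.6 z 113.9 med [695.3  -1.4]
n 510 px [239  52  16 104] c [578.4  22. ] size [  7.9 158.2] ang 85.4 z 49.3 med [582.3  21.7]
n 531 px [255  54  19 104] c [576.1  -6. ] size [  8.  158.9] ang 85.3 z 49.4 med [581.9  -6.4]
```

View pics/w8.png

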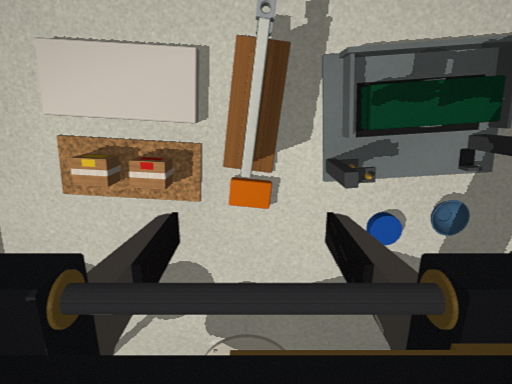

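>>> apply_moves --commands "0 0 0.05 0 1;0 0 0.1 0 1"

```text
clock: 22.0
position: [502.0, 6.1, 230.6]
ee_rot: [1.0, 0.021, 0.008, -0.005]
wrist_force: [1.1, -0.4, -0.7]
finger_gap: 91.7
```

```bash
python3 - <<'E'
from h import *
to(500,5,330,2);s=robot.sense();print(s["joint_vel"].round(3),s["q"].round(4))
E
```

```text
t=22.00 pos [502.    6.1 230.6] ang 2.37 gap 91.7 F [ 1.1 -0.4 -0.7] tilt [ 0.0148  0.0098 -0.9998] -> shift [-0.0005  0.0001 -0.0994] turn 0.37
[ 0.012  0.242  0.81   0.003 -0.993  0.001] [-0.2384 -0.0744  1.7539  0.0131  1.45    1.2895]
```

>>> apply_moves --commands "0 0 -0.05 0 1;0 0 -0.1 0 1"

```text
clock: 22.2
position: [491.3, 7.3, 316.2]
ee_rot: [1.0, 0.021, -0.007, -0.009]
wrist_force: [2.9, -1.6, 3.0]
finger_gap: 91.9
```

```bash
python3 - <<'E'
from h import *
to(500,5,330,2);s=robot.sense();print(s["joint_vel"].round(3),s["q"].round(4))
E
```

```text
t=22.20 pos [491.3   7.3 316.2] ang 2.42 gap 91.9 F [ 2.9 -1.6  3. ] tilt [-0.0144  0.017  -0.9998] -> shift [ 0.0084  0.0025 -0.0139] turn 0.42
[-0.019 -0.14  -1.237  0.     0.956  0.   ] [-0.2411 -0.1022  1.6145  0.0131  1.6474  1.2885]
```

```bash
python3 - <<'E'
from h import *
to(440,-270,330,-4.6)
E
```

```text
t=22.20 pos [491.3   7.3 316.2] ang 2.42 gap 91.9 F [ 2.9 -1.6  3. ] tilt [-0.0144  0.017  -0.9998] -> shift [-0.0632  0.2747 -0.0177] turn 7.02
```

>>> apply_moves --commands "-0.063 0.275 -0.018 7 1;-0.063 0.275 -0.018 7 1;-0.063 0.275 -0.018 7 1;-0.063 0.275 -0.018 7 1;-0.063 0.275 -0.018 7 1;-0.063 0.275 -0.018 7 1;-0.063 0.275 -0.018 7 1;-0.063 0.275 -0.018 7 1;-0.063 0.275 -0.018 7 1;-0.063 0.275 -0.018 7 1"

```text
clock: 23.2
position: [440.7, -269.1, 330.5]
ee_rot: [0.999, -0.039, -0.007, -0.008]
wrist_force: [0.1, -0.2, 0.6]
finger_gap: 92.1
```

>>> apply_moves --commands "0 0 0.05 0 1;0 0 0.1 0 1;0 0 0.15 0 1"

```text
clock: 23.5
position: [439.2, -265.6, 179.5]
ee_rot: [0.999, -0.038, -0.007, -0.007]
wrist_force: [0.5, 0.2, -1.1]
finger_gap: 91.9
```

```bash
python3 - <<'E'
from h import *
to(440,-270,330,-4.6)
E
```

```text
t=23.50 pos [ 439.2 -265.6  179.5] ang -4.34 gap 91.9 F [ 0.5  0.2 -1.1] tilt [-0.0125  0.0154 -0.9998] -> shift [-0.0009  0.0021 -0.1506] turn 0.26
```

>>> apply_moves --commands "0 0 -0.05 0 1;0 0 -0.1 0 1;0 0 -0.15 0 1;0 0 -0.1 0 1;0 0 -0.05 0 1"

```text
clock: 24.0
position: [443.0, -268.1, 233.6]
ee_rot: [0.999, -0.037, -0.002, -0.003]
wrist_force: [0.6, -0.7, -1.1]
finger_gap: 92.3
```

```bash
python3 - <<'E'
from h import *
to(440,-270,330,-4.6);s=robot.sense();print(s["joint_vel"].round(3),s["q"].round(4))
E
```

```text
t=24.00 pos [ 443.  -268.1  233.6] ang -4.23 gap 92.3 F [ 0.6 -0.7 -1.1] tilt [-0.0039  0.0069 -1.    ] -> shift [-0.0033  0.0015 -0.0964] turn 0.37
[-0.     0.228  0.913 -0.    -0.987 -0.   ] [-0.7794 -0.0131  1.6887  0.0022  1.4736  0.8651]
```

>>> apply_moves --commands "0 0 -0.05 0 1;0 0 -0.1 0 1;0 0 -0.06 0 1;0 0 -0.03 0 1"

```text
clock: 24.4
position: [444.8, -268.4, 265.7]
ee_rot: [0.999, -0.036, 0.0, -0.001]
wrist_force: [-0.3, -0.3, -1.2]
finger_gap: 92.4
```

```bash
python3 - <<'E'
from h import *
to(581.3,8.5,230,-4.6)
E
```

```text
t=24.40 pos [ 444.8 -268.4  265.7] ang -4.12 gap 92.4 F [-0.3 -0.3 -1.2] tilt [ 9.0e-04  2.4e-03 -1.0e+00] -> shift [ 0.1162 -0.2859  0.0365] turn 0.48
```

Tilt is now about zero. Go above the leaf.

>>> apply_moves --commands "0.116 -0.286 0.036 0.5 1;0.116 -0.286 0.036 0.5 1;0.116 -0.286 0.036 0.5 1;0.116 -0.286 0.036 0.5 1;0.116 -0.286 0.036 0.5 1;0.116 -0.286 0.036 0.5 1;0.116 -0.286 0.036 0.5 1;0.116 -0.286 0.036 0.5 1;0.116 -0.286 0.036 0.5 1;0.116 -0.286 0.036 0.5 1;0.116 -0.286 0.036 0.5 1"

```text
clock: 25.5
position: [580.9, 7.3, 230.9]
ee_rot: [0.999, -0.041, 0.001, -0.001]
wrist_force: [0.3, -0.4, -0.4]
finger_gap: 91.8
```

```bash
python3 - <<'E'
from h import *
to(581.3,8.5,101,-4.6)
p,d,K,W=cap("wrist","w9");Q=cloud(d,K,W)
seg(Q,130,140,(400,720,-100,100),30)
seg(Q,108,122,(650,720,-100,100),30)
big(p,"w9b",(150,0,400,260),2.3)
E
```

```text
t=25.50 pos [580.9   7.3 230.9] ang -4.73 gap 91.8 F [ 0.3 -0.4 -0.4] tilt [ 0.0014  0.0021 -1.    ] -> shift [ 0.0002 -0.001   0.1299] turn -0.13
n 2626 px [245  79  15 188] c [581.1   8.4] size [ 14.5 199. ] ang 85.6 z 133.3 med [595.4   7.6]
n 594 px [240  48  25  31] c [696.9  -1. ] size [23.9 28.3] ang 85.9 z 114.2 med [697.9  -1.1]
```

View pics/w9b.png

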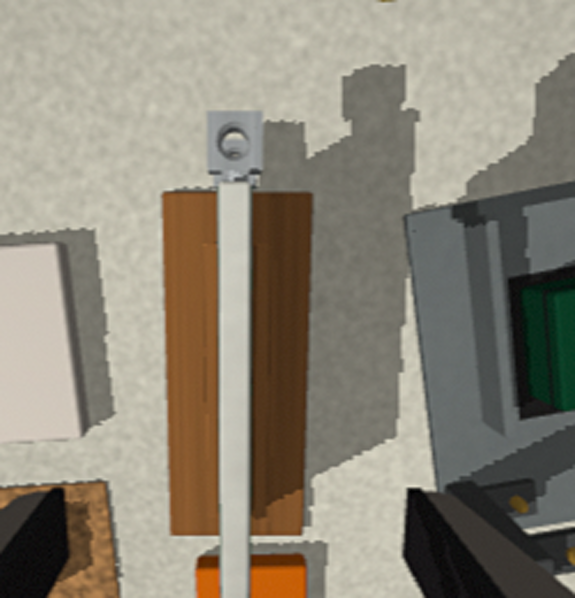

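>>> apply_moves --commands "0 -0.001 0.04 -0.2 1;0 -0.001 0.08 -0.2 1;0 -0.001 0.12 -0.2 1;0 -0.001 0.13 -0.2 1;0 -0.001 0.13 -0.2 1;0 -0.001 0.13 -0.2 1;0 -0.001 0.13 -0.2 1"

```text
clock: 26.25
position: [583.2, 8.2, 103.8]
ee_rot: [0.999, -0.04, 0.003, -0.001]
wrist_force: [0.2, -0.3, 0.9]
finger_gap: 92.1
```

```bash
python3 - <<'E'
from h import *
to(581.3,8.5,101,-4.4)
E
```

```text
t=26.25 pos [583.2   8.2 103.8] ang -4.53 gap 92.1 F [ 0.2 -0.3  0.9] tilt [ 0.0062  0.0013 -1.    ] -> shift [-0.0019 -0.0001  0.0027] turn -0.13
```

>>> apply_moves --commands "-0.002 0 0.003 0 1;-0.002 0 0.003 0 1;-0.002 0 0.003 0 1;-0.002 0 0.003 0 0;-0.002 0 0.003 0 0;-0.002 0 0.003 0 0;-0.002 0 0.003 0 0;-0.002 0 0.003 0 0;-0.002 0 0.003 0 0;-0.002 0 0.003 0 0;-0.002 0 0.003 0 0;-0.002 0 0.003 0 0"

```text
clock: 27.45
position: [581.2, 8.3, 100.7]
ee_rot: [0.999, -0.04, 0.003, -0.001]
wrist_force: [-0.6, -0.3, 0.5]
finger_gap: 22.2
```

```bash
python3 - <<'E'
from h import *
to(581.3,8.5,250,-4.4)
E
```

```text
t=27.45 pos [581.2   8.3 100.7] ang -4.53 gap 22.2 F [-0.6 -0.3  0.5] tilt [ 0.0061  0.0012 -1.    ] -> shift [ 0.001  -0.0004 -0.1493] turn -0.13
```

>>> apply_moves --commands "0 0 0 0 0;0 0 0 0 0;0 0 0 0 0;0 0 0 0 0;0 0 0 0 0"

```text
clock: 27.95
position: [581.2, 8.3, 100.7]
ee_rot: [0.999, -0.04, 0.003, -0.001]
wrist_force: [-0.1, -0.2, 0.4]
finger_gap: 13.6
```

```bash
python3 - <<'E'
from h import *
to(581.3,8.5,250,-4.4)
cap("wrist","w10")
p,d,K,W=load("w10");Q=cloud(d,K,W);seg(Q,105,125,(650,720,-100,100),30)
E
```

```text
t=27.95 pos [581.2   8.3 100.7] ang -4.53 gap 13.6 F [-0.1 -0.2  0.4] tilt [ 0.0061  0.0012 -1.    ] -> shift [ 0.001  -0.0004 -0.1493] turn -0.13
n 1864 px [232   2  43  53] c [697.4  -0.7] size [24.  27.3] ang 85.6 z 114.2 med [698.7  -0.7]
```

View pics/w10.png

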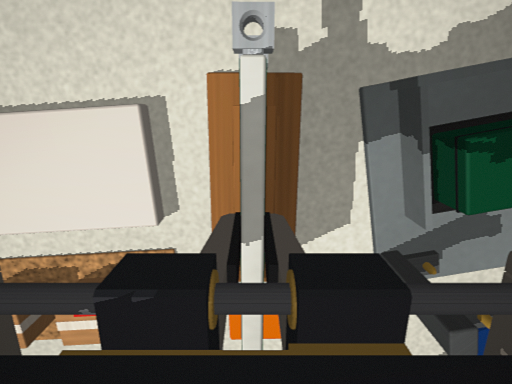

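>>> apply_moves --commands "0 0 -0.03 0 0;0 0 -0.06 0 0;0 0 -0.1 0 0;0 0 -0.14 0 0;0 0 -0.15 0 0;0 0 -0.15 0 0;0 0 -0.15 0 0;0 0 -0.15 0 0;0 0 -0.15 0 0;0 0 -0.15 0 0"

```text
clock: 29.0
position: [579.7, 8.2, 249.3]
ee_rot: [0.999, -0.04, 0.002, -0.001]
wrist_force: [0.0, -0.0, -2.5]
finger_gap: 13.7
```

```bash
python3 - <<'E'
from h import *
s=robot.sense()
to(440,-285,260,96.2)
cap("wrist","w11")
p,d,K,W=load("w11");big(p,"w11b",(215,0,295,70),8)
ci=robot.camera_info("wrist");print(np.array(ci["tool_from_camera"]).round(4))
E
```

```text
t=29.00 pos [579.7   8.2 249.3] ang -4.54 gap 13.7 F [ 0.  -0.  -2.5] tilt [ 0.0038  0.0017 -1.    ] -> shift [-0.116   0.3034 -0.0117] turn -100.74
[[ 9.000000e-04 -9.665000e-01 -2.567000e-01  7.258730e+01]
 [ 1.000000e+00  1.100000e-03 -7.000000e-04 -6.359000e-01]
 [ 1.000000e-03 -2.567000e-01  9.665000e-01 -1.957875e+02]
 [ 0.000000e+00  0.000000e+00  0.000000e+00  1.000000e+00]]
```

View pics/w11b.png

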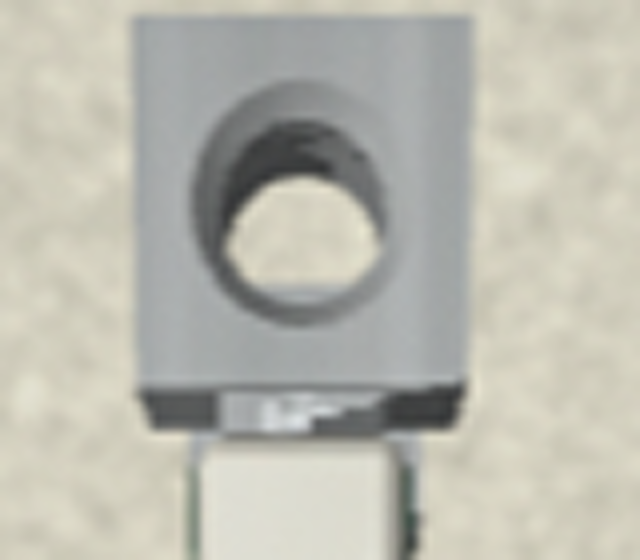

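```bash
python3 - <<'E'
from h import *
p,d,K,W=load("w11");T=np.array(robot.camera_info("wrist")["tool_from_camera"])
def tl(u,v,zt):
    r=T[:3,:3]@[(u-K[0,2])/K[0,0],(v-K[1,2])/K[1,1],1];k=(zt-T[2,3])/r[2];return T[:3,3]+k*r
Qt=cloud(d,K,T)
print(Qt[8,235],Qt[8,270],Qt[44,236],Qt[44,268])
for zt in(-13,-14.3):
    print(tl(215+297/8,203/8,zt), tl(215+303/8,.5*(15/8+388/8),zt))
print("leaf band", Qt[60,240:266].round(1)[::6], Qt[100,240:266].round(1)[::6],Qt[180,240:266].round(1)[::6])
E
```

```text
[126.9857165  -10.46010209 -11.86638065] [126.78623617   9.17534466 -12.57972684] [108.44941053 -10.14648672 -11.81644866] [108.1482786    8.28985628 -13.42608527]
[117.89230227  -0.82406962 -13.        ] [117.98843714  -0.39945414 -13.        ]
[117.570089    -0.82273152 -14.3       ] [117.66554016  -0.40113595 -14.3       ]
leaf band [[ 96.8  -7.1 -32.4]
 [ 96.7  -4.  -33. ]
 [ 96.9  -0.9 -31.8]
 [ 96.7   2.3 -33.2]
 [ 96.8   5.4 -32.6]] [[ 76.9  -7.4 -31.1]
 [ 76.8  -4.  -33.3]
 [ 76.8  -0.8 -32.4]
 [ 76.8   2.4 -31.9]
 [ 76.9   5.7 -30.6]] [[-34.3 -19.5 239.7]
 [ 32.4  -4.3 -32.1]
 [ 32.3  -0.8 -31.7]
 [ 32.2   2.7 -31.2]
 [ 32.6   6.1 -32.6]]
```

```bash
python3 - <<'E'
from h import *
to(425.3,-286,250,96.2)
E
```

```text
t=29.05 pos [579.9   8.2 249.7] ang -4.54 gap 13.3 F [-0.2 -0.  -2.8] tilt [ 0.0045  0.0016 -1.    ] -> shift [-0.1308  0.3055 -0.0014] turn -100.74
```

>>> apply_moves --commands "-0.09 0.15 0 -50 0;-0.09 0.15 0 -50 0;-0.09 0.15 0 -50 0;-0.09 0.15 0 -50 0;-0.09 0.15 0 -50 0;-0.13 0.24 0 -85 0;-0.13 0.3055 -0.001 -100.7 0;-0.131 0.3055 -0.001 -100.7 0;-0.131 0.3055 -0.001 -100.7 0;-0.131 0.3055 -0.001 -100.7 0;-0.131 0.3055 -0.001 -100.7 0;-0.131 0.3055 -0.001 -100.7 0;-0.131 0.3055 -0.001 -100.7 0;-0.131 0.3055 -0.001 -100.7 0;-0.131 0.3055 -0.001 -100.7 0;-0.131 0.3055 -0.001 -100.7 0;-0.131 0.3055 -0.001 -100.7 0;-0.131 0.3055 -0.001 -100.7 0;-0.131 0.3055 -0.001 -100.7 0"

```text
clock: 30.95
position: [425.2, -286.0, 249.6]
ee_rot: [0.668, 0.744, 0.002, 0.001]
wrist_force: [0.8, -0.6, -2.8]
finger_gap: 13.7
```

```bash
python3 - <<'E'
from h import *
to(425.3,-286,138,96.2)
E
```

```text
t=30.95 pos [ 425.2 -286.   249.6] ang 96.15 gap 13.7 F [ 0.8 -0.6 -2.8] tilt [ 0.0047  0.0014 -1.    ] -> shift [-1.000e-04 -4.000e-04  1.116e-01] turn -0.05
```

>>> apply_moves --commands "0 0 0.03 0 0;0 0 0.06 0 0;0 0 0.085 0 0;0 0 0.1 0 0;0 0 0.108 0 0;0 0 0.111 0 0;0 0 0.111 0 0;0 0 0.111 0 0;0 0 0.111 0 0;0 0 0.111 0 0;0 0 0.111 0 0"

```text
clock: 32.05
position: [425.9, -286.0, 139.0]
ee_rot: [0.668, 0.744, 0.002, 0.002]
wrist_force: [-0.7, 0.6, -2.1]
finger_gap: 13.7
```

```bash
python3 - <<'E'
from h import *
to(425.3,-286,138,96.2)
to(480,-280,138,96.2)
cap("wrist","w12")
cap("side","s12");p=load("s12")[0];big(p,"s12b",(170,60,330,220),4)
E
```

```text
t=32.05 pos [ 425.9 -286.   139. ] ang 96.15 gap 13.7 F [-0.7  0.6 -2.1] tilt [ 0.0051  0.001  -1.    ] -> shift [ 0.     -0.0006  0.001 ] turn -0.05
t=32.05 pos [ 425.9 -286.   139. ] ang 96.15 gap 13.7 F [-0.7  0.6 -2.1] tilt [ 0.0051  0.001  -1.    ] -> shift [0.0001 0.0544 0.0013] turn -0.05
```

View pics/w12.png

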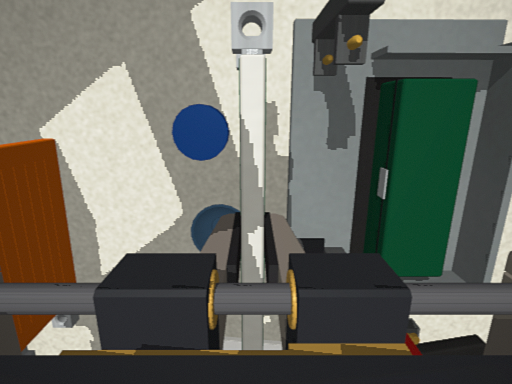

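View pics/s12b.png

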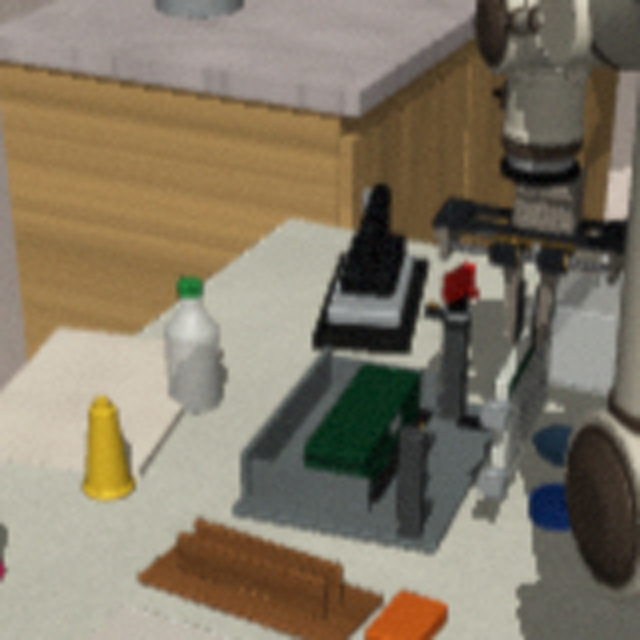

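```bash
python3 - <<'E'
from h import *
p=load("w12")[0];big(p,"w12c",(225,0,375,90),5.2)
E
```

```text
(no output)
```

View pics/w12c.png

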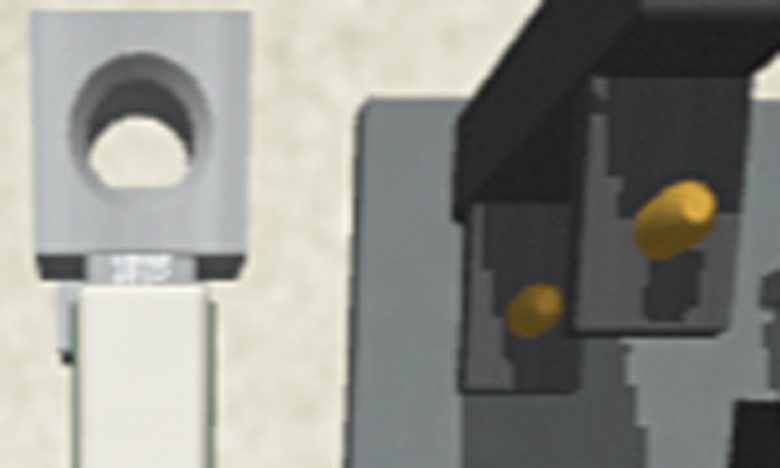

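```bash
python3 - <<'E'
from h import *
p,d,K,W=load("w12");T=np.array(robot.camera_info("wrist")["tool_from_camera"])
def tl(u,v,zt):
    r=T[:3,:3]@[(u-K[0,2])/K[0,0],(v-K[1,2])/K[1,1],1];k=(zt-T[2,3])/r[2];return (T[:3,3]+k*r).round(1)
zt=139
print("up tip",tl(359.2,39.0,zt-118.5),"up foot",tl(351.5,45.8,zt-105.5),"low tip",tl(330.4,57.3,zt-43.5))
print("sock top",tl(251.9,24.6,-13.5))
Q=cloud(d,K,T)
m=(abs(Q[...,2]-(139-105))<1.5)&(Q[...,0]>85)&(Q[...,0]<140)&(Q[...,1]>40)&(Q[...,1]<100)
print("brk top",m.sum(),np.percentile(Q[m][:,0],[1,50,99]),np.percentile(Q[m][:,1],[1,50,99]))
m=(abs(Q[...,2]-(139-30))<1.5)&(Q[...,0]>85)&(Q[...,0]<140)&(Q[...,1]>40)&(Q[...,1]<100)
print("brk low",m.sum(),np.percentile(Q[m][:,0],[1,50,99]),np.percentile(Q[m][:,1],[1,50,99]))
E
```

```text
up tip [118.2  73.2  20.5] up foot [116.4  72.4  33.5] low tip [118.5  73.2  95.5]
sock top [118.4   0.5 -13.5]
brk top 1136 [105.03628297 123.61553225 137.34548109] [62.04663444 72.19316056 83.87997581]
brk low 490 [105.44148124 122.84958833 137.10893667] [61.95792361 70.25009526 82.93282401]
```

```bash
python3 - <<'E'
from h import *
for i in range(2):
    ci=robot.camera_info("wrist");print(np.array(ci["K"])[:2,2],np.array(ci["tool_from_camera"]).round(4)[:3])
for n in("w1","w8","w11","w12"):print(n,load(n)[2][:2])
E
```

```text
[252.06123439 185.52496378] [[ 9.000000e-04 -9.667000e-01 -2.559000e-01  7.265860e+01]
 [ 1.000000e+00  8.000000e-04  6.000000e-04  5.768000e-01]
 [-3.000000e-04 -2.559000e-01  9.667000e-01 -1.957875e+02]]
[252.06123439 185.52496378] [[ 9.000000e-04 -9.667000e-01 -2.559000e-01  7.265860e+01]
 [ 1.000000e+00  8.000000e-04  6.000000e-04  5.768000e-01]
 [-3.000000e-04 -2.559000e-01  9.667000e-01 -1.957875e+02]]
w1 [[291.39773248   0.         252.06123439]
 [  0.         291.39773248 185.52496378]]
w8 [[291.39773248   0.         252.06123439]
 [  0.         291.39773248 185.52496378]]
w11 [[291.39773248   0.         252.06123439]
 [  0.         291.39773248 185.52496378]]
w12 [[291.39773248   0.         252.06123439]
 [  0.         291.39773248 185.52496378]]
```

>>> apply_moves --commands "0 0.02 0 0 0;0 0.04 0 0 0;0 0.055 0 0 0;0 0.06 0 0 0;0 0.06 0 0 0;0 0.06 0 0 0;0 0.06 0 0 0;0 0.06 0 0 0"

```text
clock: 32.95
position: [484.9, -279.5, 139.1]
ee_rot: [0.668, 0.744, 0.002, 0.001]
wrist_force: [0.4, 0.6, -2.4]
finger_gap: 14.0
```

```bash
python3 - <<'E'
from h import *
to(499.9,-277.9,138,96.2)
cap("wrist","w13")
p=load("w13")[0];big(p,"w13c",(215,0,325,90),7)
E
```

```text
t=32.95 pos [ 484.9 -279.5  139.1] ang 96.12 gap 14.0 F [ 0.4  0.6 -2.4] tilt [ 0.0046  0.0013 -1.    ] -> shift [0.     0.0151 0.0011] turn -0.08
```

View pics/w13c.png

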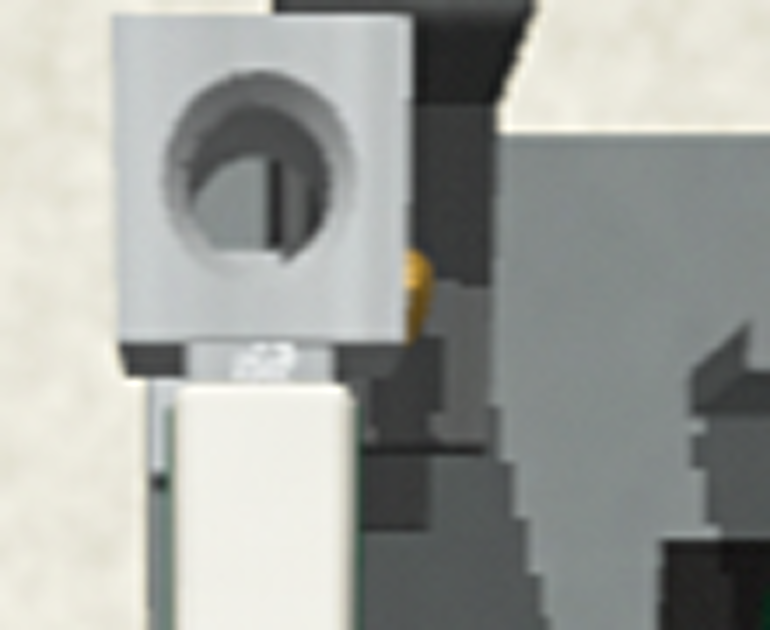

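```bash
python3 - <<'E'
from h import *
p,d,K,W=load("w13");T=np.array(robot.camera_info("wrist")["tool_from_camera"])
def tl(u,v,zt):
    r=T[:3,:3]@[(u-K[0,2])/K[0,0],(v-K[1,2])/K[1,1],1];k=(zt-T[2,3])/r[2];return (T[:3,3]+k*r).round(1)
print("brk edge",tl(215+497/7,280/7,34),tl(215+490/7,450/7,34),"sock",tl(215+262/7,178/7,-13.5),"sockbody",tl(215+112/7,15/7,-13.5),tl(215+412/7,342/7,-13.5), "tip right edge",tl(215+433/7,285/7,22))
Q=cloud(d,K,T)
m=(abs(Q[...,2]-34)<1.5)&(Q[...,0]>85)&(Q[...,0]<140)&(Q[...,1]>10)&(Q[...,1]<40)
print(m.sum(),np.percentile(Q[m][:,0],[1,99]),np.percentile(Q[m][:,1],[99,100]))
E
```

```text
brk edge [120.3  25.1  34. ] [104.   24.8  34. ] sock [118.    0.8 -13.5] sockbody [129.6 -11.1 -13.5] [105.8  13.2 -13.5] tip right edge [117.4  17.6  22. ]
571 [104.89352988 136.98684644] [24.7309901  25.16656791]
```

>>> apply_moves --commands "0 0.007 0 0 0;0 0.013 0 0 0;0 0.013 0 0 0;0 0.013 0 0 0;0 0.013 0 0 0"

```text
clock: 33.5
position: [497.9, -278.1, 139.1]
ee_rot: [0.668, 0.744, 0.002, 0.001]
wrist_force: [-0.3, 0.5, -2.6]
finger_gap: 13.9
```

```bash
python3 - <<'E'
from h import *
to(499.9,-277.9,138,96.2)
cap("wrist","w14")
p=load("w14")[0];big(p,"w14c",(215,0,325,90),7)
E
```

```text
t=33.50 pos [ 497.9 -278.1  139.1] ang 96.14 gap 13.9 F [-0.3  0.5 -2.6] tilt [ 0.0045  0.0014 -1.    ] -> shift [-0.      0.002   0.0011] turn -0.06
```

View pics/w14c.png

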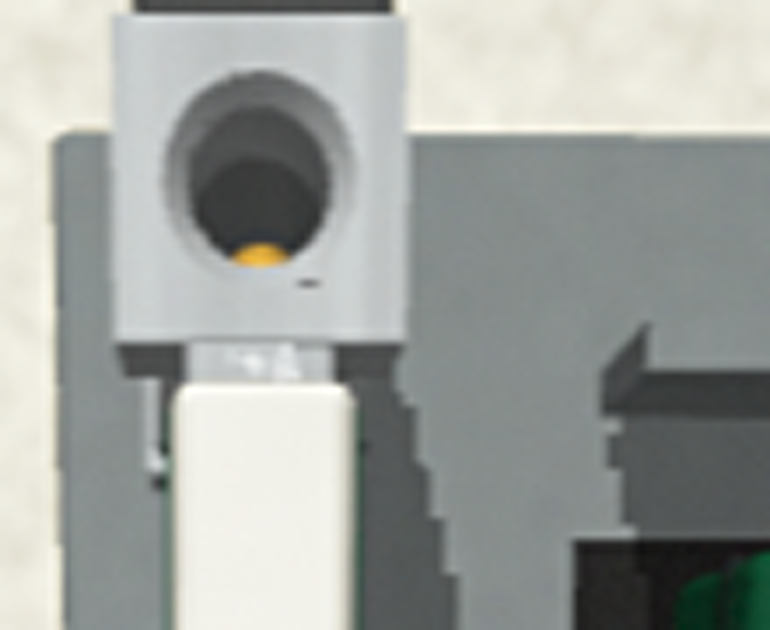

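>>> apply_moves --commands "0 0 0.006 0 0;0 0 0.012 0 0;0 0 0.014 0 0;0 0 0.014 0 0;0 0 0.014 0 0;0 0 0.014 0 0"

```text
clock: 34.15
position: [498.1, -278.3, 125.4]
ee_rot: [0.668, 0.744, 0.002, 0.001]
wrist_force: [-0.3, 0.6, -2.2]
finger_gap: 13.6
```

```bash
python3 - <<'E'
from h import *
to(499.9,-277.9,108,96.2)
cap("wrist","w15")
p=load("w15")[0];big(p,"w15c",(215,0,325,90),7)
E
```

```text
t=34.15 pos [ 498.1 -278.3  125.4] ang 96.13 gap 13.6 F [-0.3  0.6 -2.2] tilt [ 0.0049  0.001  -1.    ] -> shift [0.0001 0.0018 0.0174] turn -0.07
```

View pics/w15c.png

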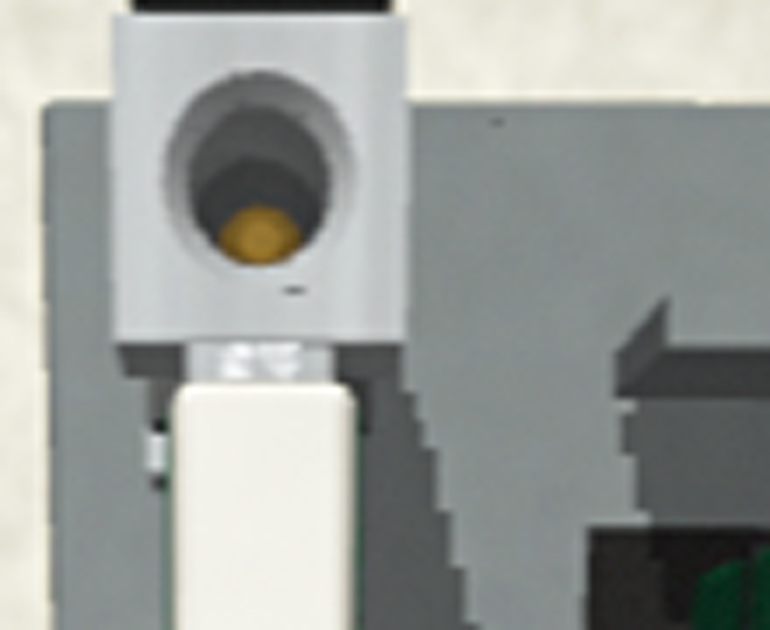

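```bash
python3 - <<'E'
from h import *
p,d,K,W=load("w15");T=np.array(robot.camera_info("wrist")["tool_from_camera"])
def tl(u,v,zt):
    r=T[:3,:3]@[(u-K[0,2])/K[0,0],(v-K[1,2])/K[1,1],1];k=(zt-T[2,3])/r[2];return (T[:3,3]+k*r).round(1)
print("tip",tl(215+260/7,240/7,6.9),tl(215+260/7,233/7,6.9),"sock top hole",tl(215+260/7,178/7,-13.5),"inner", tl(215+260/7,186/7,-9))
for z in(-13.5,2.5,6.9):
    X=np.linalg.inv(T)@[117.9,0.9,z,1];q=K@X[:3];print(z,((q[:2]/q[2]-[215,0])*7).round(1))
E
```

```text
tip [118.    0.7   6.9] [118.6   0.7   6.9] sock top hole [118.    0.6 -13.5] inner [118.5   0.6  -9. ]
-13.5 [263.1 178.9]
2.5 [262.8 228.7]
6.9 [262.7 240.9]
```

Pin tip coincides with the socket axis within ~0.5 mm. Lower further, watching force.

>>> apply_moves --commands "0 0 0.003 0 0;0 0 0.006 0 0;0 0 0.009 0 0;0 0 0.009 0 0"

```text
clock: 34.6
position: [497.7, -277.9, 115.6]
ee_rot: [0.668, 0.744, 0.002, 0.001]
wrist_force: [0.0, -0.1, -2.2]
finger_gap: 13.3
```

```bash
python3 - <<'E'
from h import *
to(499.9,-277.9,108,96.2)
E
```

```text
t=34.60 pos [ 497.7 -277.9  115.6] ang 96.13 gap 13.3 F [ 0.  -0.1 -2.2] tilt [ 0.0039  0.002  -1.    ] -> shift [-0.0003  0.0022  0.0076] turn -0.07
```

>>> apply_moves --commands "0 0 0.003 0 0;0 0 0.005 0 0;0 0 0.007 0 0;0 0 0.007 0 0;0 0 0.007 0 0"

```text
clock: 35.1
position: [497.7, -277.8, 108.6]
ee_rot: [0.668, 0.744, 0.002, 0.001]
wrist_force: [0.4, 0.0, -2.1]
finger_gap: 13.4
```

```bash
python3 - <<'E'
from h import *
to(499.9,-277.9,107.8,96.2)
cap("wrist","w16")
p=load("w16")[0];big(p,"w16c",(215,0,325,90),7)
cap("side","s16");p=load("s16")[0];big(p,"s16b",(220,90,320,200),6)
E
```

```text
t=35.10 pos [ 497.7 -277.8  108.6] ang 96.13 gap 13.4 F [ 0.4  0.  -2.1] tilt [ 0.0039  0.002  -1.    ] -> shift [-0.0003  0.0021  0.0008] turn -0.07
```

View pics/w16c.png

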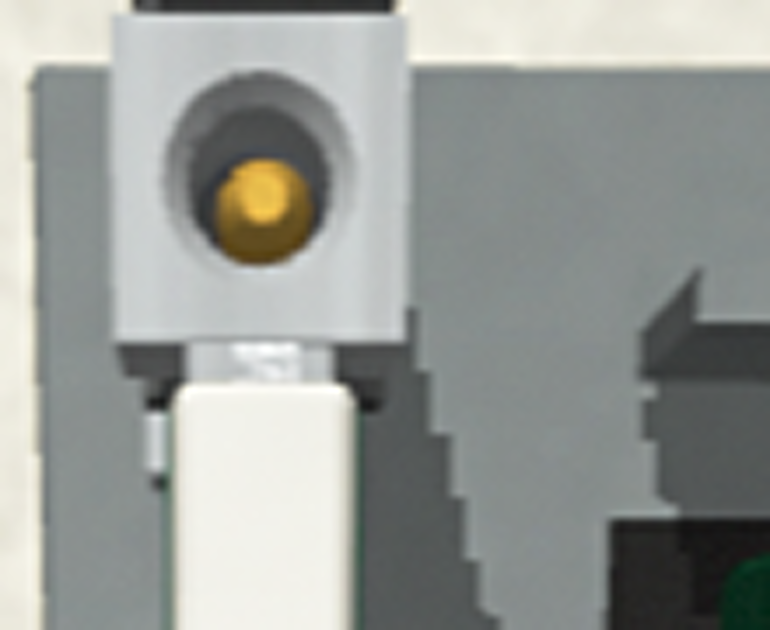

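View pics/s16b.png

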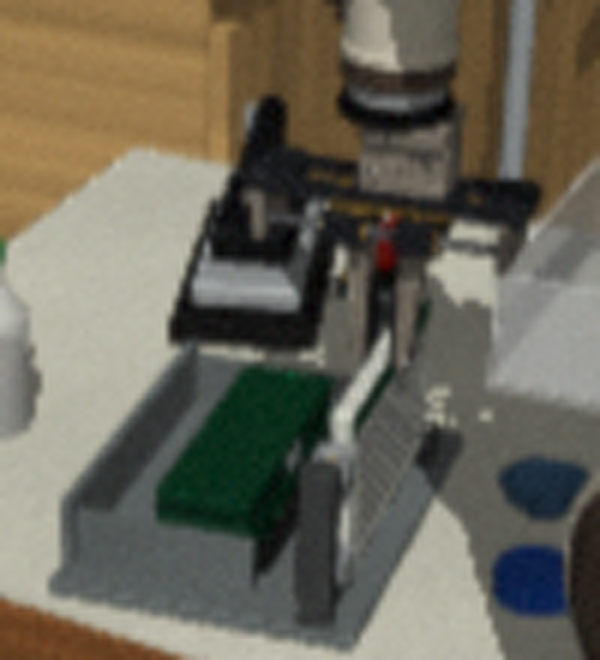

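>>> apply_moves --commands "0 0 0.001 0 0;0 0 0.002 0 0;0 0 0.002 0 0;0 0 0.002 0 0"

```text
clock: 35.6
position: [498.0, -278.1, 107.0]
ee_rot: [0.668, 0.744, 0.002, 0.001]
wrist_force: [0.1, 0.3, -1.2]
finger_gap: 13.6
```

```bash
python3 - <<'E'
from h import *
to(499.9,-277.9,107.8,96.2)
E
```

```text
t=35.60 pos [ 498.  -278.1  107. ] ang 96.13 gap 13.6 F [ 0.1  0.3 -1.2] tilt [ 0.0046  0.0014 -1.    ] -> shift [ 0.      0.0019 -0.0008] turn -0.07
```

>>> apply_moves --commands "0 0 0.001 0 0;0 0 0.002 0 0;0 0 0.002 0 0;0 0 0.002 0 0"

```text
clock: 36.0
position: [498.8, -278.2, 106.9]
ee_rot: [0.668, 0.744, 0.002, 0.002]
wrist_force: [-1.7, 2.5, 8.0]
finger_gap: 13.5
```

```bash
python3 - <<'E'
from h import *
to(499.9,-277.9,107.8,96.2)
E
```

```text
t=36.00 pos [ 498.8 -278.2  106.9] ang 96.14 gap 13.5 F [-1.7  2.5  8. ] tilt [ 6.1e-03  8.0e-04 -1.0e+00] -> shift [ 0.0002  0.0011 -0.0008] turn -0.06
```

>>> apply_moves --commands "0 0 0 0 0.5;0 0 0 0 0.5;0 0 0 0 0.5;0 0 0 0 0.5;0 0 0 0 0.5;0 0 -0.03 0 0.5;0 0 -0.06 0 0.5;0 0 -0.11 0 0.5;0 0 -0.15 0 0.5;0 0 -0.2 0 0.5;0 0 -0.2 0 0.5;0 0 -0.2 0 0.5;0 0 -0.2 0 0.5"

```text
clock: 37.3
position: [497.0, -277.9, 305.2]
ee_rot: [0.668, 0.744, 0.002, 0.001]
wrist_force: [-0.0, -0.2, -0.1]
finger_gap: 46.0
```

```bash
python3 - <<'E'
from h import *
to(499.9,-277.9,107.8,96.2)
cap("wrist","w17");cap("side","s17");p=load("s17")[0];big(p,"s17b",(220,80,320,200),6)
E
```

```text
t=37.30 pos [ 497.  -277.9  305.2] ang 96.14 gap 46.0 F [-0.  -0.2 -0.1] tilt [ 0.004   0.0026 -1.    ] -> shift [-0.0007  0.002   0.1974] turn -0.06
```

View pics/w17.png

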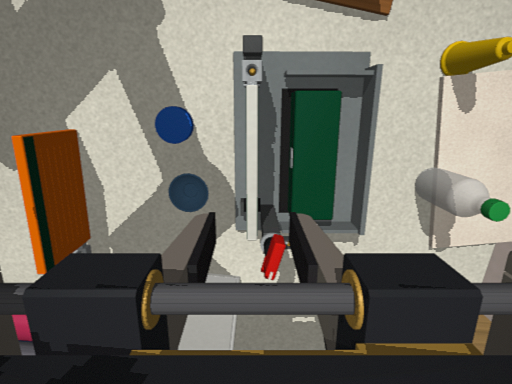

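View pics/s17b.png

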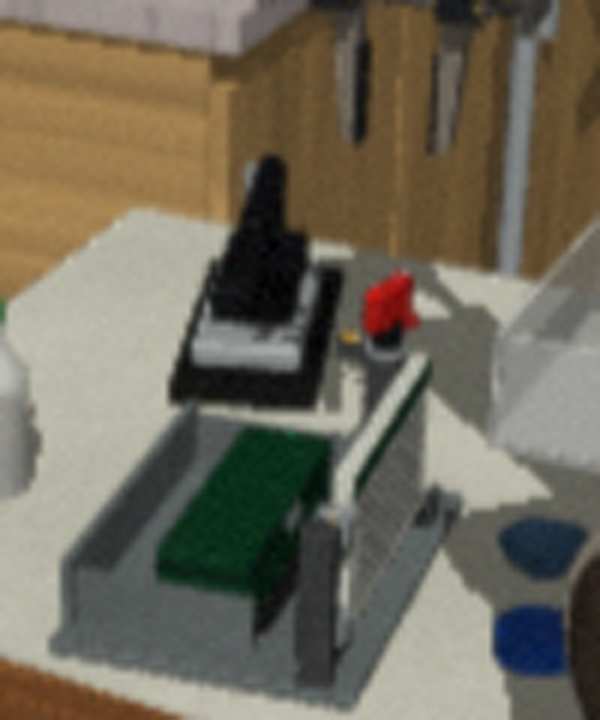

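```bash
python3 - <<'E'
from h import *
p,d,K,W=load("w17");Q=cloud(d,K,W)
seg(Q,132,146,(440,600,-400,-120),40)
m=(abs(Q[...,2]-139)<8)&(Q[...,0]<560)&(Q[...,1]>-390)&(Q[...,1]<-150)&(Q[...,0]>470)
for a,b in((-200,-160),(-250,-200),(-300,-250),(-350,-300),(-385,-350)):
    k=m&(Q[...,1]>a)&(Q[...,1]<b);print(a,b,k.sum(),np.median(Q[k],0).round(1))
seg(Q,108,124,(470,510,-180,-140),5)
seg(Q,175,195,(500,580,-430,-330),20)
seg(Q,55,70,(540,660,-400,-140),200)
big(p,"w17c",(230,180,300,285),6)
E
```

```text
n 1759 px [246  85  13 156] c [ 498.7 -277.7] size [ 14.5 199.5] ang 6.3 z 139.3 med [ 497.6 -267.4]
n 120 px [261 232  20  20] c [ 529.9 -372.6] size [33.8 16.2] ang 51.7 z 138.7 med [ 527.5 -369. ]
n 48 px [284 237   7  12] c [ 557.2 -376.7] size [ 5.7 14.9] ang 19.0 z 138.2 med [ 556.5 -373.3]
-200 -160 245 [ 489.  -189.2  139.3]
-250 -200 483 [ 493.1 -223.8  139.4]
-300 -250 430 [ 498.1 -274.5  139.3]
-350 -300 399 [ 503.5 -324.5  139.2]
-385 -350 367 [ 513.6 -367.1  138.9]
n 39 px [243  53  19   3] c [ 483.9 -141.6] size [22.1  1.1] ang 3.6 z 117.3 med [ 483.8 -141.7]
n 409 px [243  60  19  25] c [ 486.  -162.4] size [22.6 27.7] ang 6.5 z 120.2 med [ 486.2 -161.4]
n 510 px [264 239  22  41] c [ 536.9 -378.4] size [49.3 14.4] ang 80.7 z 186.4 med [ 535.8 -375.3]
n 5612 px [291  91  51 129] c [ 595.1 -268.4] size [ 68.5 197.4] ang 6.2 z 61.4 med [ 593.9 -257.8]
```

View pics/w17c.png

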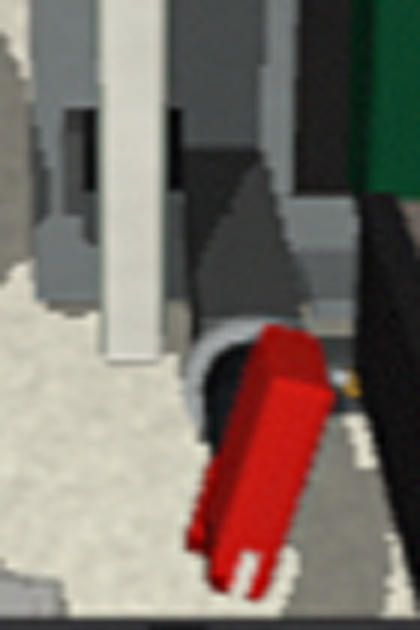

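```bash
python3 - <<'E'
from h import *
to(536.9,-378.4,240,80.7)
to(536.9,-378.4,159,80.7)
E
```

```text
t=37.40 pos [ 496.9 -277.8  304.7] ang 96.14 gap 45.9 F [-0.6  0.8  0.2] tilt [ 0.0032  0.0034 -1.    ] -> shift [-0.1045  0.0288  0.0645] turn 15.44
t=37.40 pos [ 496.9 -277.8  304.7] ang 96.14 gap 45.9 F [-0.6  0.8  0.2] tilt [ 0.0032  0.0034 -1.    ] -> shift [-0.1048  0.0285  0.1455] turn 15.44
```

>>> apply_moves --commands "-0.1045 0.029 0.03 15.4 0.5;-0.1045 0.029 0.03 15.4 0.5;-0.1045 0.029 0.03 15.4 0.5;-0.1045 0.029 0.04 15.4 0.5;-0.1045 0.029 0.08 15.4 0.5;-0.1048 0.0285 0.12 15.4 0.5;-0.1048 0.0285 0.14 15.4 0.5;-0.1048 0.0285 0.1455 15.4 0.5;-0.1048 0.0285 0.1455 15.4 0.5;-0.1048 0.0285 0.1455 15.4 0.5"

```text
clock: 38.4
position: [537.7, -378.6, 161.2]
ee_rot: [0.762, 0.648, 0.002, 0.001]
wrist_force: [-0.1, 0.7, 0.6]
finger_gap: 46.0
```

```bash
python3 - <<'E'
from h import *
to(536.9,-378.4,159,80.7)
cap("wrist","w18")
E
```

```text
t=38.40 pos [ 537.7 -378.6  161.2] ang 80.78 gap 46.0 F [-0.1  0.7  0.6] tilt [ 0.0055  0.0012 -1.    ] -> shift [ 0.0001 -0.0009  0.0022] turn 0.08
```

View pics/w18.png

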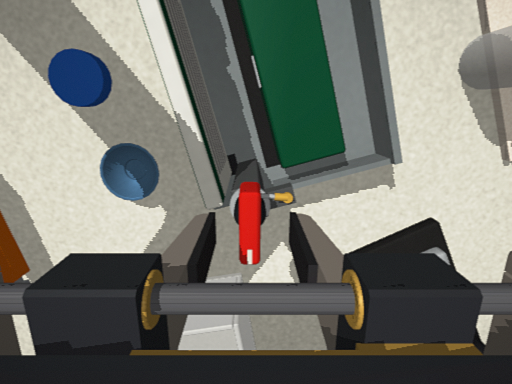

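Knob bar (250, 222) lies between the jaws, aligned. Close and turn clockwise.

>>> apply_moves --commands "0 -0.001 0.002 0 0;0 -0.001 0.002 0 0;0 -0.001 0.002 0 0;0 -0.001 0.002 0 0;0 -0.001 0.002 0 0;0 -0.001 0.002 0 0;0 -0.001 0.002 0 0;0 -0.001 0.002 0 0"

```text
clock: 39.25
position: [536.1, -378.8, 159.6]
ee_rot: [0.762, 0.648, 0.002, 0.001]
wrist_force: [-4.7, 2.1, 2.9]
finger_gap: 12.6
```

>>> apply_moves --commands "0 0 0 6 0;0 0 0 12 0;0 0 0 18 0;0 0 0 24 0;0 0 0 30 0;0 0 0 36 0;0 0 0 42 0;0 0 0 48 0;0 0 0 54 0;0 0 0 60 0;0 0 0 66 0;0 0 0 72 0;0 0 0 75 0;0 0 0 76 0;0 0 0 76 0;0 0 0 76 0"

```text
clock: 40.85
position: [537.4, -380.3, 159.7]
ee_rot: [0.999, 0.042, 0.004, 0.001]
wrist_force: [2.7, -5.7, -3.3]
finger_gap: 12.5
```

```bash
python3 - <<'E'
from h import *
to(536.9,-378.4,300,5.7);print(robot.sense()["wrist_torque"])
E
```

```text
t=40.85 pos [ 537.4 -380.3  159.7] ang 4.80 gap 12.5 F [ 2.7 -5.7 -3.3] tilt [ 0.0077 -0.0023 -1.    ] -> shift [ 0.0007 -0.0015 -0.1403] turn -0.90
[-0.82662798 -0.55100203  0.06267019]
```

>>> apply_moves --commands "0 0 0 0 0.5;0 0 0 0 0.5;0 0 0 0 0.5;0 0 0 0 0.5;0 0 0 0 0.5;0 0 -0.04 0 0.5;0 0 -0.09 0 0.5;0 0 -0.14 0 1;0 0 -0.16 0 1;0 0 -0.16 0 1;0 0 -0.16 0 1"

```text
clock: 41.95
position: [536.0, -379.8, 318.7]
ee_rot: [0.999, 0.042, 0.003, 0.001]
wrist_force: [0.2, 0.3, -0.2]
finger_gap: 75.9
```

```bash
python3 - <<'E'
from h import *
to(470,184,300,89.7)
cap("wrist","w19");cap("top","t19");cap("side","s19")
p,d,K,W=load("w19");Q=cloud(d,K,W);seg(Q,175,195,(480,580,-430,-330),20)
p=load("s19")[0];big(p,"s19b",(150,80,320,260),4)
p=load("t19")[0];big(p,"t19b",(130,100,400,230),2.9)
E
```

```text
t=41.95 pos [ 536.  -379.8  318.7] ang 4.80 gap 75.9 F [ 0.2  0.3 -0.2] tilt [ 0.007  -0.0016 -1.    ] -> shift [-0.0188 -0.5673  0.0173] turn -84.90
n 509 px [247 152  13  43] c [ 536.6 -380.3] size [49.4 14. ] ang 5.2 z 186.6 med [ 537.6 -380. ]
```

View pics/w19.png

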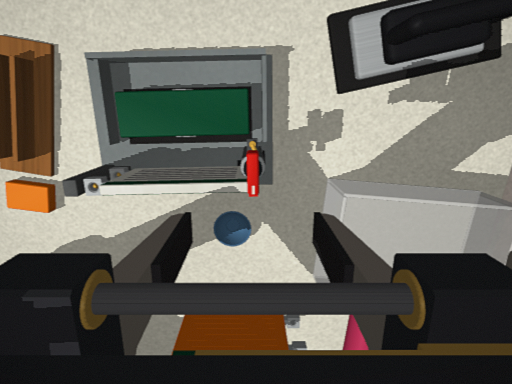

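View pics/s19b.png

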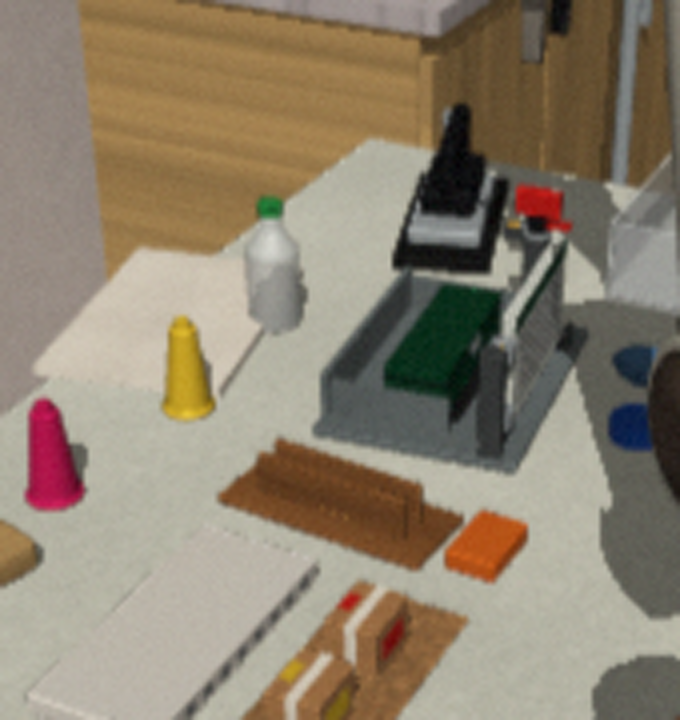

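View pics/t19b.png

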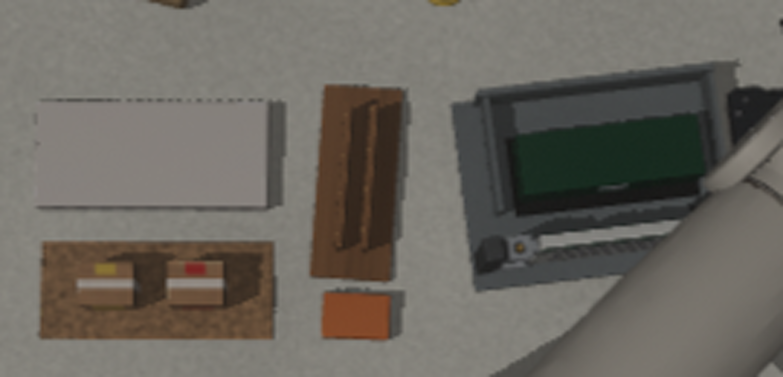

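>>> apply_moves --commands "-0.019 -0.567 0.017 -85 1;-0.019 -0.567 0.017 -85 1;-0.019 -0.567 0.017 -85 1;-0.019 -0.567 0.017 -85 1;-0.019 -0.567 0.017 -85 1;-0.019 -0.567 0.017 -85 1;-0.019 -0.567 0.017 -85 1;-0.019 -0.567 0.017 -85 1;-0.019 -0.567 0.017 -85 1;-0.019 -0.567 0.017 -85 1;-0.019 -0.567 0.017 -85 1;-0.019 -0.567 0.017 -85 1;-0.019 -0.567 0.017 -85 1;-0.019 -0.567 0.017 -85 1;-0.019 -0.567 0.017 -85 1;-0.019 -0.567 0.017 -85 1;-0.019 -0.567 0.017 -85 1"

```text
clock: 43.8
position: [469.4, 183.4, 300.0]
ee_rot: [0.709, 0.705, 0.002, 0.001]
wrist_force: [-0.7, -1.1, 0.7]
finger_gap: 91.9
```

```bash
python3 - <<'E'
from h import *
cap("wrist","w20");p,d,K,W=load("w20");Q=cloud(d,K,W)
seg(Q,44,60,(380,700,80,400))
to(460.5,184.5,100,89.8);to(460.5,184.5,13,89.8)
E
```

```text
n 1431 px [229  69  33  44] c [461.2 281.1] size [59.7 47.3] ang 89.8 z 51.6 med [461.3 282. ]
n 1212 px [230 137  32  40] c [460.7 184.3] size [60.6 47.3] ang 88.5 z 51.5 med [460.3 185.7]
t=43.85 pos [469.4 183.5 300.1] ang 89.71 gap 91.9 F [-0.3 -0.3 -0.2] tilt [ 0.0045  0.0011 -1.    ] -> shift [ 0.0007 -0.0098  0.2   ] turn -0.09
t=43.85 pos [469.4 183.5 300.1] ang 89.71 gap 91.9 F [-0.3 -0.3 -0.2] tilt [ 0.0045  0.0011 -1.    ] -> shift [ 0.0006 -0.0102  0.287 ] turn -0.09
```

View pics/w20.png

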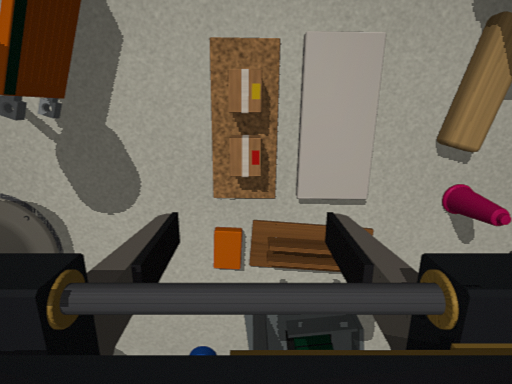

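>>> apply_moves --commands "0 -0.009 0.05 0 1;0 -0.0095 0.1 0 1;0 -0.01 0.15 0 1;0 -0.01 0.2 0 1;0 -0.01 0.24 0 1;0 -0.01 0.27 0 1;0 -0.01 0.286 0 1;0 -0.01 0.287 0 1;0 -0.01 0.287 0 1;0 -0.01 0.287 0 1;0 -0.01 0.287 0 0.3;0 -0.01 0.287 0 0.3;0 -0.01 0.287 0 0.3;0 -0.01 0.287 0 0.3;0 -0.01 0.287 0 0.3;0 -0.01 0.287 0 0.3;0 -0.01 0.287 0 0.3"

```text
clock: 45.55
position: [460.6, 183.9, 13.0]
ee_rot: [0.709, 0.705, 0.002, 0.001]
wrist_force: [-0.0, -0.8, 0.9]
finger_gap: 47.9
```

```bash
python3 - <<'E'
from h import *
to(609.8,203,110,89.5);to(609.8,203,34,89.5)
E
```

```text
t=45.55 pos [460.6 183.9  13. ] ang 89.72 gap 47.9 F [-0.  -0.8  0.9] tilt [ 0.0041  0.0011 -1.    ] -> shift [ 0.02    0.1495 -0.0964] turn 0.22
t=45.55 pos [460.6 183.9  13. ] ang 89.72 gap 47.9 F [-0.  -0.8  0.9] tilt [ 0.0041  0.0011 -1.    ] -> shift [ 0.0199  0.1492 -0.0204] turn 0.22
```

>>> apply_moves --commands "0 0 -0.04 0 0.3;0 0 -0.08 0 0.3;0 0 -0.097 0 0.3;0.02 0.1495 -0.097 0.2 0.3;0.02 0.1495 -0.097 0.2 0.3;0.02 0.1495 -0.097 0.2 0.3;0.02 0.1495 -0.097 0.2 0.3;0.02 0.1495 -0.097 0.2 0.3;0.02 0.1495 -0.07 0.2 0.3;0.02 0.1495 -0.04 0.2 0.3;0.02 0.1495 -0.025 0.2 0.3;0.02 0.1495 -0.021 0.2 0.3;0.02 0.1495 -0.021 0.2 0.3;0.02 0.1495 -0.021 0.2 0.3"

```text
clock: 46.95
position: [611.1, 203.3, 36.5]
ee_rot: [0.71, 0.704, 0.003, 0.002]
wrist_force: [0.6, -0.4, -0.6]
finger_gap: 47.4
```

>>> apply_moves --commands "0 0 0 0 1;0 0 0 0 1;0 0 0 0 1;0 0 0 0 1;0 0 -0.05 0 1;0 0 -0.1 0 1;0 0 -0.15 0 1;0 0 -0.15 0 1;0 0 -0.15 0 1;0 0 -0.15 0 1"

```text
clock: 47.95
position: [609.0, 202.9, 184.6]
ee_rot: [0.71, 0.704, 0.002, 0.001]
wrist_force: [0.1, 0.7, -0.1]
finger_gap: 92.5
```

```bash
python3 - <<'E'
from h import *
cap("wrist","w21");p,d,K,W=load("w21");Q=cloud(d,K,W)
seg(Q,44,60,(380,540,80,400));seg(Q,65,80,(550,700,80,400))
to(461.2,281,150,89.8);to(461.2,281,13,89.8)
E
```

```text
n 2624 px [90 76 52 57] c [461.3 281. ] size [59.1 49.3] ang 89.4 z 51.4 med [462.9 281.6]
n 2368 px [232 149  45  55] c [612.4 203.7] size [47.8 60.5] ang 0.3 z 71.4 med [612.3 205.7]
t=48.00 pos [608.7 202.9 184. ] ang 89.52 gap 91.6 F [0.8 0.2 0.9] tilt [ 2.9e-03  9.0e-04 -1.0e+00] -> shift [ 0.0768 -0.1483  0.0337] turn -0.28
t=48.00 pos [608.7 202.9 184. ] ang 89.52 gap 91.6 F [0.8 0.2 0.9] tilt [ 2.9e-03  9.0e-04 -1.0e+00] -> shift [ 0.0767 -0.1487  0.1707] turn -0.28
```

View pics/w21.png

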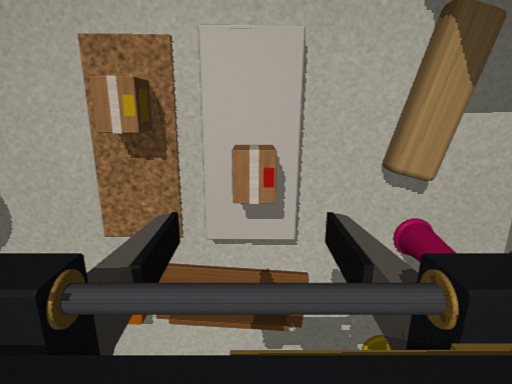

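Red carton at (612, 204) on the tray. Now the yellow one, still at (461, 281).

>>> apply_moves --commands "0.077 -0.148 0.034 0 1;0.077 -0.148 0.034 0 1;0.077 -0.148 0.034 0 1;0.077 -0.148 0.034 0 1;0.077 -0.1485 0.08 0 1;0.077 -0.1485 0.12 0 1;0.077 -0.1485 0.15 0 1;0.077 -0.1485 0.17 0 1;0.077 -0.1485 0.17 0 1;0.077 -0.1485 0.17 0 1;0.077 -0.1485 0.17 0 1;0.077 -0.1485 0.17 0 0.3;0.077 -0.1485 0.17 0 0.3;0.077 -0.1485 0.17 0 0.3;0.077 -0.1485 0.17 0 0.3;0.077 -0.1485 0.17 0 0.3;0.077 -0.1485 0.17 0 0.3;0.077 -0.1485 0.17 0 0.3"

```text
clock: 49.8
position: [461.3, 281.3, 13.7]
ee_rot: [0.71, 0.704, 0.001, 0.001]
wrist_force: [-0.4, -0.3, 0.1]
finger_gap: 47.8
```

```bash
python3 - <<'E'
from h import *
to(610.8,271,110,89.5);to(610.8,271,34,89.5)
E
```

```text
t=49.80 pos [461.3 281.3  13.7] ang 89.52 gap 47.8 F [-0.4 -0.3  0.1] tilt [ 2.8e-03  9.0e-04 -1.0e+00] -> shift [-0.0089  0.1498 -0.0959] turn 0.02
t=49.80 pos [461.3 281.3  13.7] ang 89.52 gap 47.8 F [-0.4 -0.3  0.1] tilt [ 2.8e-03  9.0e-04 -1.0e+00] -> shift [-0.009   0.1496 -0.0199] turn 0.02
```

>>> apply_moves --commands "0 0 -0.04 0 0.3;0 0 -0.08 0 0.3;0 0 -0.096 0 0.3;-0.009 0.15 -0.096 0 0.3;-0.009 0.15 -0.096 0 0.3;-0.009 0.15 -0.096 0 0.3;-0.009 0.15 -0.096 0 0.3;-0.009 0.15 -0.096 0 0.3;-0.009 0.15 -0.07 0 0.3;-0.009 0.15 -0.04 0 0.3;-0.009 0.15 -0.025 0 0.3;-0.009 0.15 -0.02 0 0.3;-0.009 0.15 -0.02 0 0.3;-0.009 0.15 -0.02 0 0.3;-0.009 0.15 -0.02 0 0.3;-0.009 0.15 -0.02 0 0.3"

```text
clock: 51.4
position: [611.4, 271.2, 34.7]
ee_rot: [0.71, 0.704, 0.002, 0.001]
wrist_force: [-0.3, 0.5, -1.9]
finger_gap: 47.2
```

>>> apply_moves --commands "0 0 0 0 1;0 0 0 0 1;0 0 0 0 1;0 0 0 0 1;0 0 -0.05 0 1;0 0 -0.1 0 1;0 0 -0.15 0 1;0 0 -0.2 0 1;0 0 -0.25 0 1;-0.1 -0.15 -0.25 0 1;-0.1 -0.15 -0.25 0 1;-0.1 -0.15 -0.25 0 1;-0.1 -0.15 -0.25 0 1;-0.1 -0.15 -0.25 0 1;-0.1 -0.15 -0.25 0 1"

```text
clock: 52.9
position: [459.9, 172.1, 284.5]
ee_rot: [0.71, 0.704, 0.002, 0.001]
wrist_force: [1.0, 0.7, 0.6]
finger_gap: 92.1
```

```bash
python3 - <<'E'
from h import *
to(461.2,281,150,89.8)
cap("wrist","w22");cap("top","t22");cap("side","s22")
p,d,K,W=load("w22");Q=cloud(d,K,W);seg(Q,62,85,(540,700,80,400));seg(Q,20,32,(500,700,80,400),200)
p,d,K,W=load("top0");print("0");Q=cloud(d,K,W);seg(Q,18,32,(300,500,-450,60),30)
p,d,K,W=load("t22");print("now");Q=cloud(d,K,W);seg(Q,18,32,(300,500,-450,60),30);seg(Q,132,146,(440,600,-400,-120),40);seg(Q,175,195,(480,580,-430,-330),20)
big(p,"t22b",(130,100,400,230),2.9)
p=load("s22")[0];big(p,"s22b",(130,80,330,260),3.3)
E
```

```text
t=52.90 pos [459.9 172.1 284.5] ang 89.49 gap 92.1 F [1.  0.7 0.6] tilt [ 0.0051  0.0015 -1.    ] -> shift [ 0.1087 -0.0003  0.1347] turn -0.31
n 1763 px [343  64  42  47] c [612.4 271.1] size [58.7 48.7] ang 89.5 z 71.5 med [610.9 271.6]
n 1573 px [340 116  40  44] c [612.3 204. ] size [59.8 48.8] ang 89.3 z 71.5 med [610.6 205.3]
n 9851 px [305  19  94 176] c [609.2 237.1] size [258.7 119.9] ang 89.2 z 23.5 med [592.8 258.7]
0
n 340 px [241 201  24  16] c [423.    9.9] size [73.7 48.6] ang 88.6 z 22.5 med [423.6   8.4]
n 141 px [357 205  22  22] c [ 395.9 -356.9] size [67.1 67. ] ang 43.5 z 23.1 med [ 394.2 -363.4]
n 256 px [324 217  19  18] c [ 365.  -245.1] size [58.1 54.4] ang 89.2 z 22.2 med [ 363.5 -244.7]
now
n 327 px [241 201  24  16] c [422.8   9.8] size [73.5 48.6] ang 89.2 z 22.9 med [421.6   8.4]
n 142 px [357 205  22  22] c [ 395.5 -355.3] size [66.9 66.6] ang 11.6 z 23.1 med [ 395.  -362.6]
n 245 px [324 217  19  18] c [ 364.9 -245.2] size [58.4 54.4] ang 89.6 z 22.3 med [ 363.5 -245.4]
n 54 px [377 155   7  17] c [ 543.3 -371. ] size [48.8 14.9] ang 1.3 z 139.0 med [ 541.9 -370.8]
n 340 px [316 173  68  13] c [ 495.9 -278.5] size [ 15.6 199.4] ang 6.1 z 139.7 med [ 495.3 -277. ]
n 104 px [384 155   8  18] c [ 533.6 -380.2] size [48.8 15.2] ang 3.3 z 186.7 med [ 533.4 -379. ]
```

View pics/t22b.png

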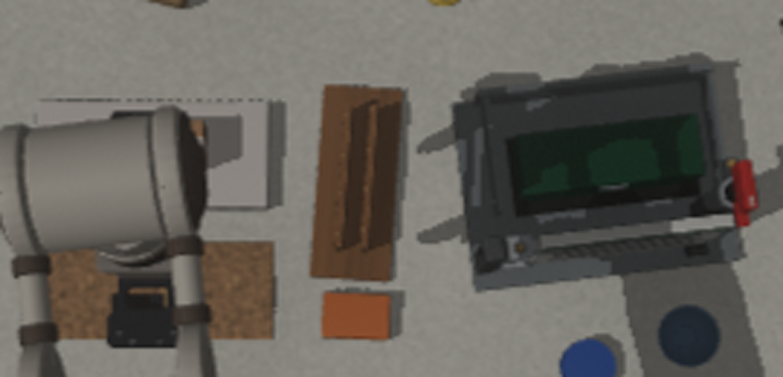

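View pics/s22b.png

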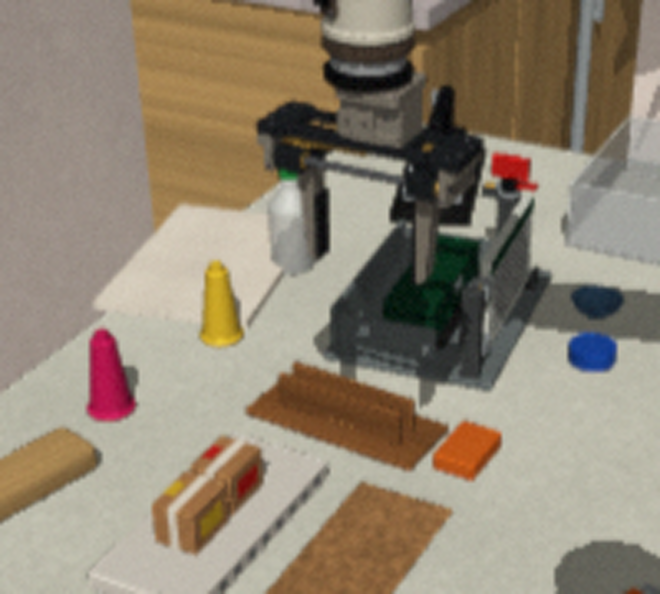

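View pics/w22.png

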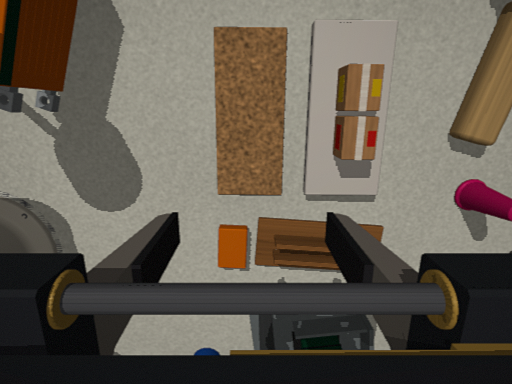

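>>> apply_moves --commands "0 0 0 0 1;0 0 0 0 1;0 0 0 0 1;0 0 0 0 1;0 0 0 0 1;0 0 0 0 1;0 0 0 0 1;0 0 0 0 1;0 0 0 0 1;0 0 0 0 1"

```text
clock: 54.05
position: [460.5, 172.5, 284.1]
ee_rot: [0.71, 0.704, 0.002, 0.001]
wrist_force: [-0.6, 0.9, 0.4]
finger_gap: 91.7
```

```bash
python3 - <<'E'
from h import *
cap("wrist","w23");p,d,K,W=load("w23");Q=cloud(d,K,W);seg(Q,62,85,(540,700,80,400))
cap("top","t23");p,d,K,W=load("t23");Q=cloud(d,K,W);seg(Q,175,195,(480,580,-430,-330),20)
print(robot.finish_job())
E
```

```text
n 1780 px [343  64  42  48] c [612.3 270.9] size [59.9 48.6] ang 89.7 z 71.5 med [610.7 272. ]
n 1552 px [340 117  40  44] c [612.1 203.3] size [59.6 48.5] ang 89.4 z 71.5 med [610.9 204.6]
n 102 px [384 155   8  18] c [ 533.5 -380.4] size [49.2 15. ] ang 4.6 z 185.7 med [ 532.8 -379.4]
the job is handed in; nothing more can be done
None
```

The whole job is done and handed in at about 54 s, well inside the 210 s limit. Only the yellow and red cartons were present. I set them on the mat, put the case flat and lengthwise in the bay, hung and seated the leaf, then locked the knob. Last, I set both cartons back on the tray.

**Last checks:**
- **Leaf:** its top is level at about 139.5 mm (140 expected). Its angle is 6.1–6.3°, against 6.2° for the bay. The upper pin is visible in the socket, and pushing down met about 8 N at the expected height.
- **Knob:** it turned about 75° and stayed there after release.
- **Case:** it is flat in the bay, centred within about 2 mm and parallel to the bay.
- **Cartons:** both are flat on the tray, side by side in one layer, at (612, 271) and (612, 203) mm.
- **Tape, chalk and bowl:** their measured positions match the start within about 2 mm.

No check failed. The top camera reads about 3 mm off the wrist camera, so I relied on the wrist camera for fitting. No carton was seen knocked aside.

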